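# Open the child-proof coin-cell canister

## Robot

A 6-joint arm with a two-finger parallel gripper is mounted at the origin on a cart in front of the work surface, level with it; the furniture and walls round the work are solid. World frame = base frame: x ahead of the robot, y to its left, z up, the work surface at z = 0. Lengths are in mm, angles in degrees, forces in N, time in s.
With the tool pointing down it reaches from about 250 to 725 mm from the base axis. Payload 4 kg.
Tool frame: the origin (TCP) lies at the very end of the fingers, on their centre line; the grasp point (between the pads) lies 19 mm behind it (r.tcp_to_grasp is the distance from the TCP to the grasp point, in mm); z points along the fingers, y is the direction in which the jaws open and shut (so a half turn about z gives the same grasp; the last joint's range is limited). The gripper opens to 85 mm and grips with 20 to 120 N. Pads are 22 mm wide; open, the fingers measure 114 mm over their backs; the gripper's body (76 mm by 85 mm) begins 54 mm behind the grasp point. The pads swing forward as they close: fully open they stand 13 mm farther back than shut.
Start: joints at [-68.354, 13.785, 0.286, 76.501, 0, 90], TCP at [184.436, -464.739, 231.306] pointing down, gripper open.
Joint ranges: [-155.79, 155.79], [-60.16, 107.12], [-62.33, 73.08], [-114, 123.19], [-81.49, 82.49], [-180, 180]. Speed limits (degrees/s): [159.86, 159.86, 180, 180, 180, 180].

## Interface

Orientations are given as a 3x3 rotation matrix whose columns are the frame's x, y, z axes.
In Python, from rig import r, cams, workorder gives the robot as it stands.
- The arm moves only by the tool servo_tool, never from a script. Its argument "steps" is a list that holds one entry, the list of rows, each a list of 7 numbers: the shift along the world's x, y, z scaled (see below), then the turn, a rotation vector about the world's x, y, z scaled (see below), then the closure, from 0 (fully open) to 1 (shut). A call has 1 to 10 rows; each row shifts and turns the commanded pose from where the row before left it; what a row does not reach is not made up. The controller multiplies each number of a shift by 40 mm and each number of a turn by pi rad. A row lasts 1/10 s, in which the tool goes at most 50 mm and 8.59 degrees, less where a joint would pass 70% of its speed; a pose out of reach is approached as far as the arm can. A call with a number of a shift or a turn outside -1 to 1 is refused whole. A call with a gripper value outside its range is refused whole. The fingers move at their own pace and stop on an object; the grip force is fixed at half the most. Time passes only in rows, so rows that do not move let the fingers close. It gives the time, the measured TCP pose, the force and the opening at its end, in the units of the state.
- r.state(): the state, without advancing time (a new reading comes with each control period).
- cams.snapshot(name): name is "scene" or "side" or "wrist"; returns (picture, depth): 420x560x3 uint8, red, green, blue; 420x560 float32, mm along the optical axis (not along the pixel's ray), 0 where there is no reading.
- cams.camera_model(name): a dict with "intrinsics" (3x3 intrinsics, pixels), "D" ([k1, k2, p1, p2, k3] as OpenCV has them; the pictures are not rectified), "rvec" (rotation vector, rad) and "tvec" (3), from world to camera coordinates, as OpenCV has them; the wrist camera has in their place "mount" (4x4, takes a point from camera to tool coordinates, whose origin is the TCP and whose axes are the flange's). Camera axes: x right, y down, z forward; pixel columns grow to the right and rows downward; lengths in mm; the calibration is good to about 2 mm. A picture is of the moment at which its call begins: read the wrist's pose just before it. camera_model takes no time and is no camera call.
- workorder.job_done(): hands the job in, once; it reports no verdict.
The state is a dict: "time": time; "joint_pos": joint angles; "dq": joint speeds; "joint_efforts": joint torques, N m; "position": TCP position; "orientation": TCP orientation; "wrist_force": force on the tool from outside, world axes, zero at the start; "ft_torque": the same for the moment, N m; "grip_width": opening from 0.0 (shut) to 1.0 (fully open).
Only numpy, scipy, OpenCV 4.12 (cv2) and the standard library are available. Lean on these libraries where they do the work, as an engineer would, in place of code of your own. Each camera call takes 0.05 s, during which the arm holds its last target.

## Task

The calculator needs a new coin cell: open the child-proof canister. Take the canister by its square body (never lift it by its cap), keep it upright and set it down in the black anti-slip base, pushed home, and let go; then take the orange cap by its finger bar, press it firmly down while turning it about a quarter turn counterclockwise, lift it off and set it down gently, rim down, wholly on the notebook. The canister must stay standing in the base, and everything else on the cabinet stays where it is.

Things in the scene. Friction and masses are not known exactly. Their poses are not given: they have to be found in the camera images.
- canister: white plastic canister with a blue band: square body 66 x 66 mm, 90 mm tall, about 0.4 kg, starting upright on the cabinet top with the cap locked on it (143 mm tall with the cap). Origin: centre of its underside, z up, x and y square to its sides. Black marks on its +x and -x sides show where the cap's finger bar points when locked, green marks on its +y and -y sides when open
- canister_grip (a point): point on the canister's axis, 77 mm above its underside, where its body is best gripped across two opposite flat sides (66 mm apart; flat from 0 to 90 mm height). The cap above is 62 mm wide, no wider than the body; the bar's top is 66 mm above this point
- neck_top (a point): centre of the top of the canister's round neck (30 mm wide), 113 mm above the canister's underside, hidden in the cap at first. The neck's lugs, 46 mm across, hold the cap; the cap clears them once lifted 20 mm
- cap: orange ribbed safety cap, 62 mm wide, 80 g. Origin: centre of its rim's underside, z up; 98 mm above the canister's underside when locked. Locked, its x axis lies along the canister's x (6 degrees of play). It can neither lift nor turn until pressed down more than 4 mm; clockwise is always blocked. Off the neck it stands on its rim
- cap_bar (a point): middle of the finger bar on the cap, 37 mm above the rim: the bar is 52 mm long along the cap's x, 18 mm thick along its y, from 29 to 45 mm above the rim. Grip it across its thickness. Kept pressed, the cap turns counterclockwise seen from above; turned by 50 to 130 degrees (75 to 90 is good) it is free and lifts straight off
- cap_top (a point): centre of the cap's flat round top, 60 mm wide, 29 mm above the rim. Fingertips may rest on it at both sides of the bar and press there. A spring in the cap resists with 5 N at first and about 12 N at 8 mm down, where the cap stops on the canister's body; press 6 to 8 mm while turning
- base: black rubber anti-slip base, fixed: a square tray 106 mm wide, floor 6 mm above the cabinet top, 74 mm wide inside at the floor (4 mm of room on each side of the canister, in any of the four quarter turns), rim flared outward up to 30 mm height. Origin: centre of its underside, z up, x and y square to its sides. It keeps the canister from turning
- notebook: tan spiral notebook lying flat, loose, 210 mm along its x, 152 mm along its y; its cover, on which the cap is to stand, is 10 mm above its underside (13 mm at the spiral). Origin: centre of its underside
- highlighter: yellow highlighter lying flat, 118 x 16 x 18 mm; bystander. Origin: centre of its underside, x along it
- eraser: eraser in a blue sleeve, 48 x 23 x 13 mm; bystander. Origin: centre of its underside
- calculator: grey pocket calculator, 125 x 76 x 14 mm; bystander. Origin: centre of its underside
- mug: white mug, 92 x 127 mm, 95 mm tall; bystander. Origin: centre of its underside
- pen_pot: dark pot of pens, 86 x 80 mm, 152 mm tall; bystander. Origin: centre of its underside
Mind the look-alikes: they are no part of the job. Of the things like the cap, leave any that is red; of the rest the larger one is meant.

How it is judged (in metres and radians):
On the way, in this order (a step that is already met when the one before it is completed fails the run):
1. the canister stands in the base, pushed home and let go, with its cap still on (horizontal distance between canister and base below 0.009 m and height (world z) of canister below 0.01 m and angle between canister's own z axis and vertical below 0.06 rad and contact force between the fingers and canister below 0.1 N and z of cap in the frame of canister below 0.106 m), for 0.2 s.
2. the cap is lifted clear of the neck while the canister stays in the base (z of cap in the frame of canister above 0.118 m and horizontal distance between canister and base below 0.009 m and height (world z) of canister below 0.012 m), for 0.1 s.
At the end, for the whole second after the job is handed in: The canister stands upright (within 3 degrees) and home in the base (within 9 mm of its centre, on its floor), and the cap stands at rest, rim down, wholly on the notebook (its centre within 76 mm of the notebook's centre along the long side and 48 mm across) (horizontal distance between canister and base below 0.009 m and height (world z) of canister below 0.01 m and angle between canister's own z axis and vertical below 0.06 rad and x of cap in the frame of notebook between -0.076 and 0.076 m and y of cap in the frame of notebook between -0.048 and 0.048 m and z of cap in the frame of notebook between 0.005 and 0.018 m and angle between cap's own z axis and vertical below 0.1 rad and linear speed of each of cap, canister below 0.02 m/s); the robot touches nothing.
It fails at once if the canister is lifted by its cap (contact force between the fingers and cap above 1 N and height (world z) of canister above 0.02 m).
It fails at once if the canister is tipped over (angle between canister's own z axis and vertical above 0.5 rad).
It fails at once if the cap is dropped from more than about 40 mm (contact force between anything else and cap below 0.02 N and height (world z) of cap above 0.055 m).
It fails at once if another thing on the cabinet is moved by more than 30 mm (distance of any of highlighter, eraser, calculator, mug, pen_pot from where it was at the start of the episode above 0.03 m).
It also fails if it takes over 69 s, if anything falls off the work surface, if the arm or the gripper's body presses on something with over 40 N, if the wrist force passes 120 N, or if a joint passes its speed limit or range.

## Working session

There is one attempt and no reset: what is moved stays moved. The work goes in short steps, Python scripts to look and compute and a tool call to move; the robot and the scene stay as the last step left them, time stands still between calls to the robot, and variables do not carry over. Pictures are saved under pics/ and viewed, and the job is handed in when it is done.

Besides the shell and the picture viewer there is one more tool, called as name(argument=value, ...) on one line, values as JSON. servo_tool: Moves the arm, as the interface text tells. Shifts and turns lie within -1 to 1; 1 stands for 40 mm of shift or pi rad of turn. Its arguments: {"type":"object","properties":{"steps":{"type":"array"}},"required":["steps"]}

```bash
ls; mkdir -p pics; python3 - <<'E'
from rig import r,cams,workorder
import cv2,numpy as np
print(r.state())
for n in ["scene","side","wrist"]:
    p,d=cams.snapshot(n); cv2.imwrite(f"pics/{n}0.png",p[:,:,::-1]); np.savez(f"pics/{n}0.npz",p=p,d=d)
    m=cams.camera_model(n);print(n,m)
E
```

```text
pics
{'time': 0.0, 'joint_pos': array([-6.83529581e+01,  1.38326842e+01,  2.14874342e-01,  7.65018511e+01,
       -1.42678485e-05,  9.00028002e+01]), 'dq': array([ 0.01483629, -0.04184848, -0.01309956, -0.00177512,  0.04902061,
        0.01725078]), 'joint_efforts': array([ 9.85876596e-06, -3.72316611e+01,  2.52408367e+01,  1.69524358e-02,
        3.34124707e-05,  6.94745509e-06]), 'position': array([ 184.21381193, -464.15741386,  230.41645481]), 'orientation': array([[ 9.29491956e-01,  3.68841577e-01, -7.70644292e-04],
       [ 3.68842382e-01, -9.29489930e-01,  1.94109087e-03],
       [-3.51090856e-07, -2.08847463e-03, -9.99997819e-01]]), 'wrist_force': array([ 0.04309125, -0.06070905, -0.48742973]), 'ft_torque': array([ 0.03301398, -0.01506629,  0.02278884]), 'grip_width': 0.9982672602187723}
scene {'intrinsics': array([[504.79573098,   0.        , 277.00465024],
       [  0.        , 504.79573098, 205.62074046],
       [  0.        ,   0.        ,   1.        ]]), 'D': array([-0.01571811,  0.        ,  0.        ,  0.        ,  0.        ]), 'rvec': array([ 0.82905717, -2.32015216
[... 356 characters left out ...]
761, -0.19981412,  0.1205392 ]), 'tvec': array([-448.92504381,  163.78835329, 1100.09341601])}
wrist {'intrinsics': array([[313.92070511,   0.        , 281.68566418],
       [  0.        , 313.92070511, 210.45066513],
       [  0.        ,   0.        ,   1.        ]]), 'D': array([-0.04014385,  0.        ,  0.        ,  0.        ,  0.        ]), 'mount': array([[-7.49451722e-04, -9.56551991e-01, -2.91560847e-01,
         7.50608770e+01],
       [ 9.99999672e-01, -8.06596905e-04,  7.58002990e-05,
         1.01569459e+00],
       [-3.07679004e-04, -2.91560695e-01,  9.56552281e-01,
        -1.42250440e+02],
       [ 0.00000000e+00,  0.00000000e+00,  0.00000000e+00,
         1.00000000e+00]])}
```

View pics/scene0.png

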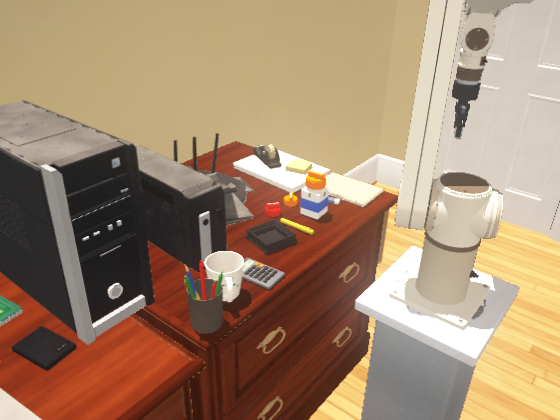

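View pics/side0.png

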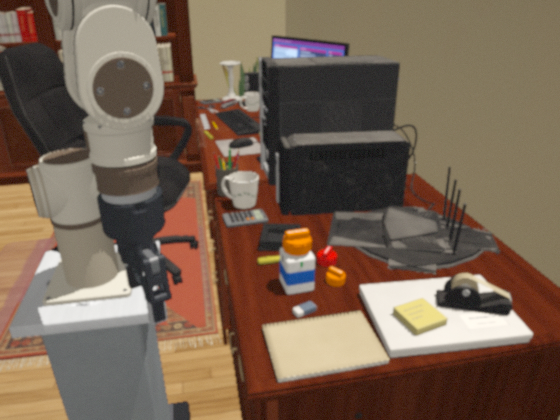

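View pics/wrist0.png

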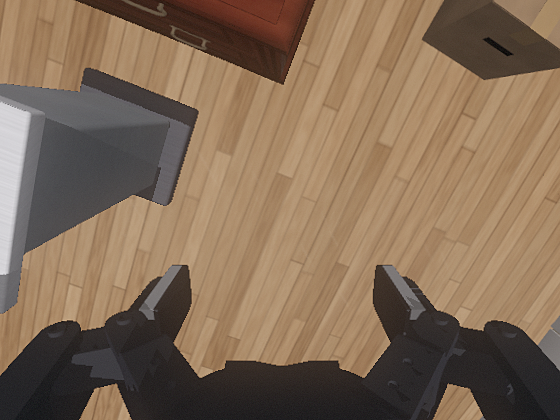

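The scene view shows the canister at (315,195), the base at (270,236), the notebook at (352,188), the highlighter at (297,226), the eraser at (332,200), the small orange look-alike at (291,200) and the red one at (273,210). Next I'll measure them.

```bash
cat > h.py <<'E'
import cv2,numpy as np
from rig import r,cams,workorder
def pose(n,st=None):
    m=cams.camera_model(n)
    if "mount" in m:
        st=st or r.state(); T=np.eye(4);T[:3,:3]=st['orientation'];T[:3,3]=st['position'];M=T@m['mount'];R=M[:3,:3];c=M[:3,3]
    else:
        Rw=cv2.Rodrigues(m['rvec'])[0];R=Rw.T;c=-Rw.T@m['tvec']
    return m,R,c
def rays(n,uv,st=None):
    m,R,c=pose(n,st)
    x=cv2.undistortPoints(np.asarray(uv,np.float64).reshape(-1,1,2),m['intrinsics'],m['D']).reshape(-1,2)
    return np.c_[x,np.ones(len(x))],R,c
def onplane(n,uv,z,st=None):
    x,R,c=rays(n,uv,st);d=x@R.T;return c+d*((z-c[2])/d[:,2])[:,None]
def cloud(n,d,st=None):
    h,w=d.shape;v,u=np.mgrid[:h,:w];x,R,c=rays(n,np.c_[u.ravel(),v.ravel()],st)
    return (c+(x*d.reshape(-1,1))@R.T).reshape(h,w,3)
E
python3 - <<'E'
from h import *
S=2.0 # mm/px
for n in ["scene","side"]:
    z=np.load(f"pics/{n}0.npz");p,d=z['p'],z['d'];W=cloud(n,d)
    ok=(d>0)&(W[...,2]>-15)&(W[...,2]<200)
    q=W[ok];c=p[ok]
    # top-down image x up, y left; x 150..750, y -450..350
    o=np.argsort(q[:,2]);q=q[o];c=c[o]
    im=np.zeros((300*2//2*1,400,3),np.uint8)
    im=np.zeros((600,800,3),np.uint8)
    u=np.round(400-q[:,1]).astype(int);v=np.round(800-q[:,0]).astype(int)
    for du in (0,1,2):
        for dv in (0,1,2):
            k=(u+du>=0)&(u+du<800)&(v+dv>=0)&(v+dv<600)
            im[v[k]+dv,u[k]+du]=c[k][:,::-1]
    cv2.imwrite(f"pics/top_{n}.png",im)
    x0=p[140:300,200:420] if n=="scene" else p[200:390,200:430]
    cv2.imwrite(f"pics/crop_{n}.png",cv2.resize(x0[:,:,::-1],None,fx=3.4,fy=3,interpolation=cv2.INTER_CUBIC))
E
```

```text
(no output)
```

View pics/top_scene.png

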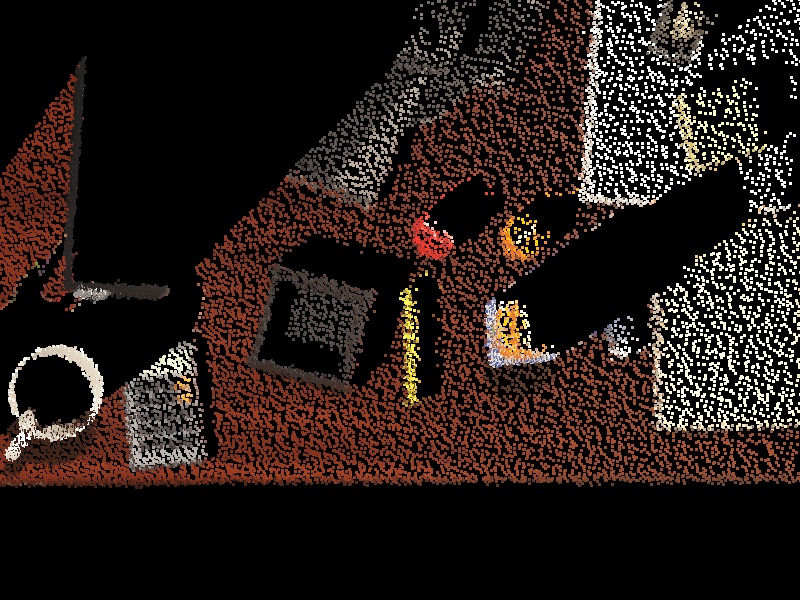

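View pics/top_side.png

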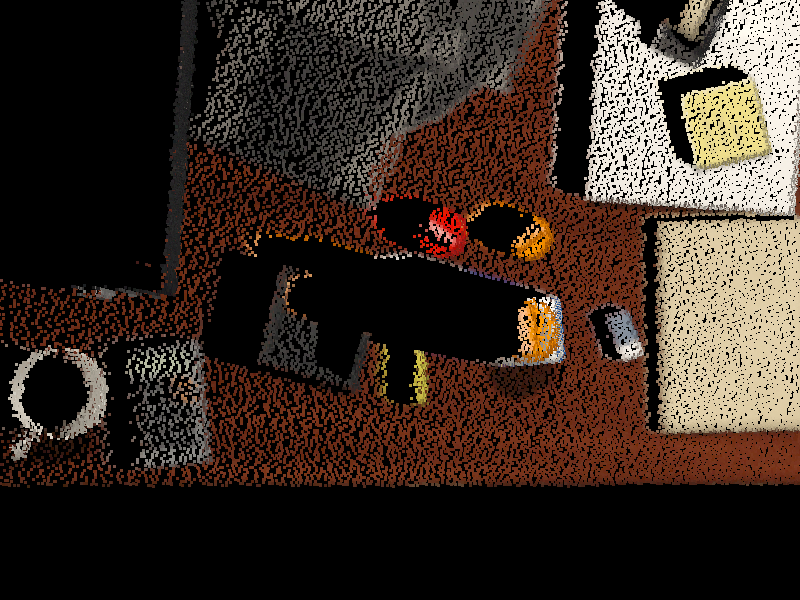

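View pics/crop_side.png

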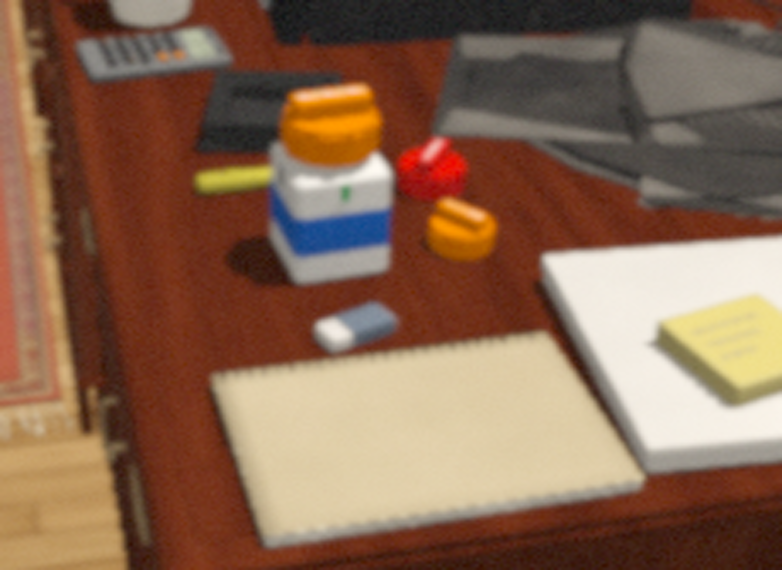

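View pics/crop_scene.png

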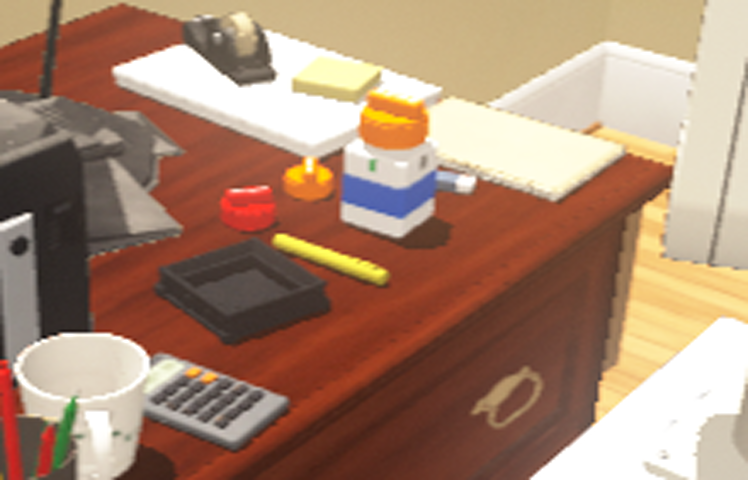

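Now precise poses: the canister's side faces, the base rim and the notebook.

```bash
python3 - <<'E'
from h import *
P={}
for n in ["scene","side"]:
    z=np.load(f"pics/{n}0.npz");p,d=z['p'],z['d'];W=cloud(n,d)
    ok=(d>0);print(n,"cam",pose(n)[2].round())
    t=W[ok&(abs(W[...,0]-400)<40)&(abs(W[...,1]+40)<60)];print(" table z",np.median(t[:,2]))
    hsv=cv2.cvtColor(p,cv2.COLOR_RGB2HSV)
    # canister body
    box=ok&(abs(W[...,0]-475)<60)&(abs(W[...,1]+126)<60)
    k=box&(W[...,2]>8)&(W[...,2]<86)
    q=W[k]; P[n]=q
    print(" can",len(q),q.min(0).round(1),q.max(0).round(1))
    rect=cv2.minAreaRect(q[:,:2].astype(np.float32));print(" rect",rect)
    # orange cap
    kc=box&(W[...,2]>100)&(hsv[...,1]>120)&(abs(hsv[...,0].astype(int)-12)<8)
    q=W[kc];print(" cap",len(q),q.min(0).round(1),q.max(0).round(1))
    kb=kc&(W[...,2]>138);q=W[kb];print(" bar",len(q),q.mean(0).round(1) if len(q) else 0, cv2.minAreaRect(q[:,:2].astype(np.float32)) if len(q)>5 else 0)
    # base
    k=ok&(abs(W[...,0]-475)<75)&(abs(W[...,1]-82)<75)&(hsv[...,2]<120)&(W[...,2]>4)&(W[...,2]<40)&(hsv[...,1]<110)
    q=W[k];print(" base",len(q),np.percentile(q[:,2],[5,50,95]).round(1))
    qq=q[q[:,2]>22];print(" rim",len(qq),cv2.minAreaRect(qq[:,:2].astype(np.float32)))
    # notebook
    k=ok&(W[...,1]<-230)&(W[...,1]>-460)&(abs(W[...,0]-477)<125)&(W[...,2]>5)&(W[...,2]<25)&(hsv[...,1]>25)&(hsv[...,1]<110)&(hsv[...,2]>120)
    q=W[k];print(" nb",len(q),np.median(q[:,2]),cv2.minAreaRect(q[:,:2].astype(np.float32)))
# canister side faces: line fits
for n in P:
    q=P[n]
    for nm,sel in [("-x",q[:,0]<447),("-y",q[:,1]<-153),("+y",q[:,1]>-100)]:
        s=q[sel]
        if len(s)<40: continue
        ln=cv2.fitLine(s[:,:2].astype(np.float32),cv2.DIST_HUBER,0,.01,.01).ravel();print(n,nm,len(s),ln.round(3),np.degrees(np.arctan2(ln[1],ln[0])).round(1))
E
```

```text
scene cam [-291. 1043.  794.]
 table z -0.5606772231253672
 can 594 [ 435.1 -154.2    8. ] [502.6 -83.8  85.8]
 rect ((471.3759460449219, -116.02619934082031), (69.03614807128906, 67.37275695800781), 9.052603721618652)
 cap 235 [ 439.8 -142.2  100.4] [497.1 -85.3 140.6]
 bar 13 [ 468.9 -113.1  139.5] ((469.40716552734375, -113.15753936767578), (39.49903869628906, 7.425151824951172), 6.520686149597168)
 base 969 [ 4.8 16.8 29.3]
 rim 287 ((473.4633483886719, 89.41865539550781), (102.893310546875, 105.8797836303711), 75.20117950439453)
 nb 921 9.133051183426005 ((486.3748779296875, -318.31011962890625), (229.59239196777344, 175.51991271972656), 0.5773137211799622)
side cam [ 264. -991.  623.]
 table z 0.7601679055709383
 can 1039 [ 435.5 -162.6    8.1] [505.9 -96.8  86. ]
 rect ((457.7452087402344, -142.3236846923828), (47.57891845703125, 88.28709411621094), 53.03615951538086)
 cap 617 [ 439.6 -158.7  100.9] [ 502.1 -112.4  145.4]
 bar 111 [ 469.3 -129.8  142.2] ((470.0515441894531, -127.36405181884766), (19.018291473388672, 51.35822296142578), 89.75128173828125)
 base 646 [ 5.6 19.9 30.9]
 rim 274 ((473.4413757324219, 81.59142303466797), (106.17463684082031, 102.06687927246094), 75.10428619384766)
 nb 6107 11.42494916175292 ((485.28955078125, -318.04864501953125), (231.37435913085938, 176.404052734375), 0.81685471534729)
scene -x 259 [ 5.70000e-02 -9.98000e-01  4.41111e+02 -1.18091e+02] -86.7
scene +y 421 [ 9.96000e-01  8.70000e-02  4.67618e+02 -9.08410e+01] 5.0
side -x 309 [ 1.09000e-01 -9.94000e-01  4.39197e+02 -1.33642e+02] -83.7
side -y 801 [ 9.99000e-01  5.20000e-02  4.71477e+02 -1.57108e+02] 3.0
```

servo_tool(steps=[[[0.2,0.5,0.3,0,0,-0.01,0],[0.5,0.9,0.3,0,0,-0.01,0],[0.5,0.9,0.3,0,0,-0.01,0],[0.5,0.9,0.3,0,0,-0.01,0],[0.5,0.9,0.3,0,0,-0.01,0],[0.5,0.9,0.2,0,0,-0.01,0],[0.5,0.9,0.2,0,0,-0.01,0],[0.5,0.9,0.2,0,0,-0.01,0],[0.5,0.9,0.2,0,0,-0.01,0],[0.5,0.9,0.2,0,0,-0.01,0]]])

```text
time: 1.15
position: [372.7, -119.1, 331.6]
orientation: [[0.998, 0.062, 0.0], [0.062, -0.998, -0.0], [0.0, 0.0, -1.0]]
wrist_force: [0.6, -0.1, 0.0]
grip_width: 0.999
```

servo_tool(steps=[[[0.5,0.9,0.1,0,0,-0.01,0],[0.4,0.8,0,0,0,-0.01,0],[0.2,0.5,0,0,0,0,0],[0,0,0,0,0,0,0],[0,0,0,0,0,0,0]]])

```text
time: 1.65
position: [416.2, -32.6, 335.0]
orientation: [[1.0, 0.002, -0.001], [0.002, -1.0, -0.0], [-0.001, 0.0, -1.0]]
wrist_force: [0.7, 0.5, -0.0]
grip_width: 1.002
```

```bash
python3 - <<'E'
from h import *
st=r.state();p,d=cams.snapshot("wrist");print(st['position'],st['joint_pos'],st['dq'].round(2),st['time']);print(st['orientation'].round(3))
import pickle;pickle.dump((st,p,d),open("pics/w1.pkl","wb"));cv2.imwrite("pics/w1.png",p[:,:,::-1])
E
```

```text
[416.17156572 -32.58388259 334.96184742] [-4.45832544e+00  3.07463008e+00  2.86554949e+00  8.98532223e+01
 -2.54149455e-02  1.75415847e+02] [-1.81 -0.55 -0.14  0.04 -0.15  0.03] 1.65
[[ 1.     0.002 -0.001]
 [ 0.002 -1.    -0.   ]
 [-0.001  0.    -1.   ]]
```

View pics/w1.png

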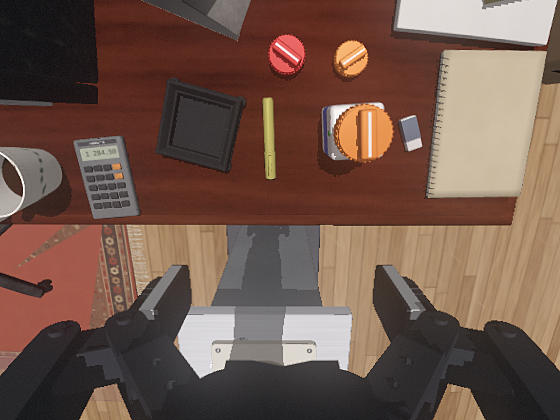

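The wrist view shows everything: canister cap at (364,132) with its bar upright in the picture, base at (201,124), notebook at (482,123), eraser at (410,133), highlighter at (269,138), small orange cap at (351,58) and red cap at (286,55). Now to measure from it.

```bash
python3 - <<'E'
from h import *
import pickle
st,p,d=pickle.load(open("pics/w1.pkl","rb"))
W=cloud("wrist",d,st);hsv=cv2.cvtColor(p,cv2.COLOR_RGB2HSV);ok=d>0
v,u=np.mgrid[:420,:560];R=lambda a,b,c,e:(u>a)&(u<b)&(v>c)&(v<e)
k=ok&R(240,330,150,220);print("table z",np.median(W[k][:,2]))
def ray_rect(mask,z,name):
    m=(mask*255).astype(np.uint8);m=cv2.morphologyEx(m,cv2.MORPH_OPEN,np.ones((3,3)))
    c=max(cv2.findContours(m,cv2.RETR_EXTERNAL,cv2.CHAIN_APPROX_NONE)[0],key=cv2.contourArea)
    q=onplane("wrist",c.reshape(-1,2),z,st)[:,:2].astype(np.float32)
    print(name,cv2.minAreaRect(q),"circ",cv2.minEnclosingCircle(q));return q
dark=(hsv[...,2]<75)&R(150,252,70,180)&(hsv[...,1]<120)
ray_rect(dark,30,"base rim")
fl=ok&R(150,252,70,180)&(W[...,2]<13)&(W[...,2]>2)&dark
print("floor", cv2.minAreaRect(W[fl][:,:2].astype(np.float32)),np.median(W[fl][:,2]))
rim=ok&dark&(W[...,2]>24);print("rimcloud",cv2.minAreaRect(W[rim][:,:2].astype(np.float32)),np.percentile(W[rim][:,2],[50,95]))
nb=R(420,550,45,203)&(hsv[...,2]>140)&(hsv[...,1]>20)&(hsv[...,1]<90)&(hsv[...,0]<40)
ray_rect(nb,10,"nb")
og=(hsv[...,1]>130)&(abs(hsv[...,0].astype(int)-13)<8)&(hsv[...,2]>100)&R(318,400,90,175)
ray_rect(og,120,"cap at z120")
t=ok&og&(W[...,2]>134);print("bar cloud",t.sum(),np.median(W[t],0),cv2.minAreaRect(W[t][:,:2].astype(np.float32)))
t=ok&og&(W[...,2]>120)&(W[...,2]<132);print("captop",t.sum(),np.median(W[t][:,2]),cv2.minAreaRect(W[t][:,:2].astype(np.float32)))
bright=(hsv[...,2]>225)&R(340,392,100,170)&og; 
t=ok&R(315,400,90,175)&(W[...,2]>80)&(W[...,2]<96)&~og;print("shoulder",t.sum(),np.median(W[t][:,2]),W[t].min(0),W[t].max(0),cv2.minAreaRect(W[t][:,:2].astype(np.float32)))
cv2.imwrite("pics/w1c.png",cv2.resize(p[85:180,300:420,::-1],None,fx=6,fy=6,interpolation=cv2.INTER_CUBIC))
for nme,zz,b in [("hl",18,(255,285,90,190)),]:
    ray_rect((hsv[...,1]>120)&(abs(hsv[...,0].astype(int)-28)<8)&R(*b),zz,nme)
E
```

```text
table z -0.5295902227520628
base rim ((477.39251708984375, 80.57727813720703), (108.93366241455078, 106.28968811035156), 74.6084976196289) circ ((476.8677978515625, 81.38257598876953), 74.10728454589844)
floor ((475.77838134765625, 82.69801330566406), (107.2154541015625, 110.32855987548828), 75.09376525878906) 5.666399192782052
rimcloud ((476.50469970703125, 84.44471740722656), (102.9809341430664, 102.77428436279297), 74.43639373779297) [28.37851443 30.51368657]
nb ((476.78997802734375, -331.32769775390625), (209.4633331298828, 149.1815185546875), 1.2816671133041382) circ ((477.3686218261719, -331.587646484375), 126.99543762207031)
cap at z120 ((462.6195983886719, -127.90668487548828), (84.47563171386719, 67.09673309326172), 19.802410125732422) circ ((463.3221435546875, -131.98260498046875), 45.193397521972656)
bar cloud 718 [ 472.92706856 -121.52801884  142.19475369] ((472.3302917480469, -124.40196990966797), (51.429691314697266, 18.034317016601562), 4.431551933288574)
captop 1582 126.48686503952166 ((472.5005187988281, -124.68824768066406), (61.8204231262207, 62.870025634765625), 0.47784945368766785)
shoulder 571 88.07145795788136 [ 438.81288077 -156.89454881   80.3929439 ] [507.02943081 -90.00438989  90.9071767 ] ((472.510009765625, -123.81349182128906), (66.13121795654297, 65.58033752441406), 3.565394639968872)Traceback (most recent call last):
  File "<stdin>", line 27, in <module>
  File "<stdin>", line 9, in ray_rect
ValueError: max() iterable argument is empty
```

View pics/w1c.png

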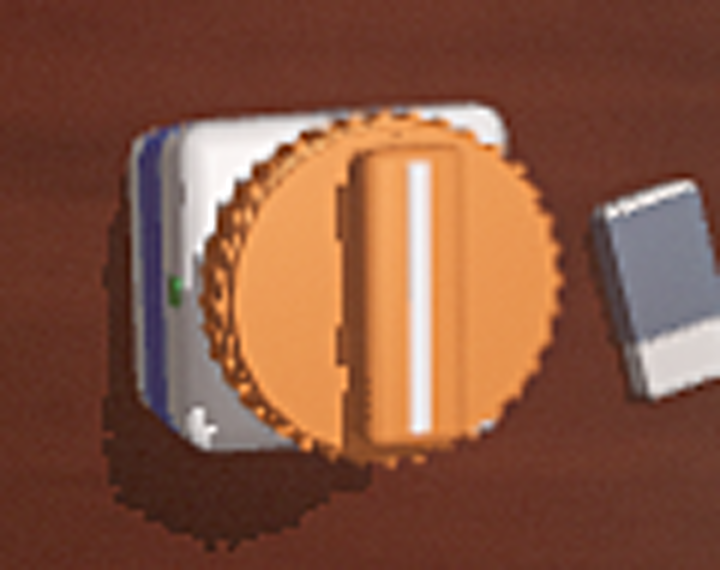

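servo_tool(steps=[[[0,-0.1,0,0,0,0.046,0],[0,-0.1,0,0,0,0.046,0],[0,-0.1,0,0,0,0.046,0],[0,-0.1,0,0,0,0.046,0],[0,-0.1,0,0,0,0.046,0],[0,-0.1,0,0,0,0.046,0],[0,-0.1,0,0,0,0.046,0],[0,-0.1,0,0,0,0.046,0],[0,-0.1,0,0,0,0.046,0],[0,-0.1,0,0,0,0.046,0]]])

```text
time: 2.7
position: [415.7, -74.2, 335.4]
orientation: [[0.121, 0.993, -0.0], [0.993, -0.121, -0.0], [-0.0, -0.0, -1.0]]
wrist_force: [-0.1, 0.7, -0.7]
grip_width: 1.003
```

servo_tool(steps=[[[0,-0.1,0,0,0,0.046,0],[0,-0.1,0,0,0,0.046,0],[0,-0.1,0,0,0,0.046,0],[0,-0.1,0,0,0,0.046,0],[0,-0.1,0,0,0,0.046,0],[0,-0.1,0,0,0,0.046,0],[0,-0.1,0,0,0,0.046,0],[0,-0.1,0,0,0,0.046,0],[0,-0.1,0,0,0,0.046,0],[0,-0.1,0,0,0,0.046,0]]])

```text
time: 3.7
position: [415.6, -114.2, 335.4]
orientation: [[-0.97, 0.245, -0.0], [0.245, 0.97, -0.0], [-0.0, -0.0, -1.0]]
wrist_force: [0.1, 0.1, 0.2]
grip_width: 0.998
```

servo_tool(steps=[[[0,-0.1,0,0,0,0.046,0],[0,-0.1,0,0,0,0.046,0],[0,0,0,0.003,-0.045,0,0],[0,0,0,0.003,-0.045,0,0],[0,0,0,0.003,-0.045,0,0],[0,0,0,0.003,-0.045,0,0],[0,0,0,0.003,-0.045,0,0],[0,0,0,0.003,-0.045,0,0],[0,0,0,0.003,-0.045,0,0],[0,0,0,0.003,-0.045,0,0]]])

```text
time: 4.7
position: [415.4, -121.8, 335.7]
orientation: [[-0.43, -0.05, 0.902], [-0.001, 0.998, 0.055], [-0.903, 0.023, -0.429]]
wrist_force: [1.1, -1.0, -1.0]
grip_width: 0.997
```

servo_tool(steps=[[[0,0,0,0,0,0,0]]])

```text
time: 4.8
position: [411.4, -119.4, 324.7]
orientation: [[-0.445, -0.047, 0.894], [0.012, 0.998, 0.058], [-0.895, 0.036, -0.444]]
wrist_force: [-0.4, 0.6, -1.3]
grip_width: 0.997
```

```bash
python3 - <<'E'
from h import *
st=r.state();print(st['position'],st['joint_pos'].round(1));print(st['orientation'].round(3))
p,d=cams.snapshot("side");cv2.imwrite("pics/s1.png",p[:,:,::-1])
E
```

```text
[ 411.43713153 -119.38847521  324.70114373] [-44.4 -30.2 -53.5  13.3  41.8 -24. ]
[[-0.445 -0.047  0.894]
 [ 0.012  0.998  0.058]
 [-0.895  0.036 -0.444]]
```

View pics/s1.png

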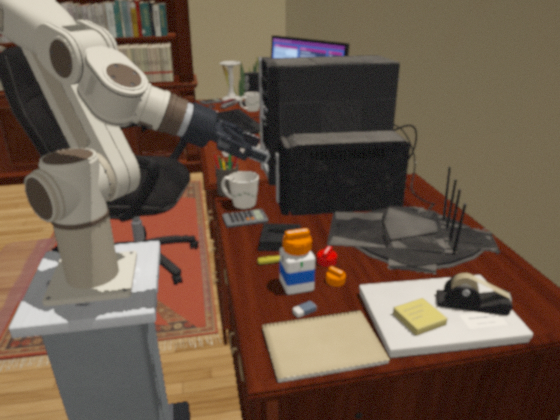

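```bash
cat > kin.py <<'E'
import numpy as np
from scipy.optimize import least_squares
from scipy.spatial.transform import Rotation as Ro
P0=[250,501,390.7,111,304]
LO=np.array([-155.79,-60.16,-62.33,-114,-81.49,-180]);HI=np.array([155.79,107.12,73.08,123.19,82.49,180])
def fk(q,P=P0,s5=1):
    h,L1,L2,d,Lp=P;q=np.radians(q)
    pitch=q[1]-q[2]+q[3]
    a=q[1]-q[2]
    p=np.array([L1*np.sin(q[1])+L2*np.cos(a)+d*np.cos(pitch),0,h+L1*np.cos(q[1])-L2*np.sin(a)-d*np.sin(pitch)])
    # wrist frame: z=pointing dir, x = 'up' normal, y = z cross x
    z=np.array([np.cos(pitch),0,-np.sin(pitch)]);x=np.array([np.sin(pitch),0,np.cos(pitch)]);y=np.cross(z,x)
    F=np.c_[x,y,z]
    R=F@Ro.from_euler('x',s5*q[4]).as_matrix()@Ro.from_euler('z',q[5]-np.pi).as_matrix()
    p=p+Lp*R[:,2]
    Z=Ro.from_euler('z',q[0]).as_matrix()
    return Z@p,Z@R
def ik(p,R,q0,P=P0,s5=1):
    def f(q):
        a,B=fk(q,P,s5);return np.r_[(a-p)/1.0,100*Ro.from_matrix(B.T@R).as_rotvec()]
    s=least_squares(f,np.clip(q0,LO+.1,HI-.1),bounds=(LO,HI),x_scale=10.);return s.x,np.linalg.norm(s.fun)
def ori(head,th,flip):
    "tool z tilted th from down toward heading; flip: tool x down/back"
    h=np.radians(head);t=np.radians(th);H=np.array([np.cos(h),np.sin(h),0]);Zu=np.array([0,0,1.])
    z=np.sin(t)*H-np.cos(t)*Zu;x=np.cos(t)*H+np.sin(t)*Zu
    if flip:x=-x
    return np.c_[x,np.cross(z,x),z]
E
python3 - <<'E'
from h import *
from kin import *
import pickle
D=[]
s=r.state();D.append((s['joint_pos'],s['position'],s['orientation']))
st=pickle.load(open("pics/w1.pkl","rb"))[0];D.append((st['joint_pos'],st['position'],st['orientation']))
D.append((np.array([-68.353,13.8327,.2149,76.5018,0,90.003]),np.array([184.2,-464.16,230.4]),None))
for s5 in (1,-1):
    for q,p,R in D:
        a,B=fk(q,s5=s5);print(s5,(a-p).round(1),np.degrees(Ro.from_matrix(B.T@R).magnitude()).round(2) if R is not None else '')
E
```

```text
1 [ 0.5 -0.   2.9] 0.0
1 [-0.3  0.  -1.1] 0.0
1 [-0.3  0.7 -0.9] 
-1 [-281.8 -289.9    2.9] 83.44
-1 [-0.3  0.3 -1.1] 0.05
-1 [-0.3  0.7 -0.9]
```

```bash
python3 - <<'E'
from kin import *
C=np.array([472.5,-124,0.]);B=np.array([475.8,83.7,6.])
def tcp(c,head,th,off=8,gz=78):
    h=np.radians(head);H=np.array([np.cos(h),np.sin(h),0]);R=ori(head,th,0)
    return c-off*H+np.array([0,0,gz])+19*R[:,2]
seeds=[[a,b,c,d,e,f] for a in(-40,0,40) for (b,c,d) in ((0,0,30),(-30,-50,10),(40,40,40)) for e in(-50,0,50) for f in(-150,0,150)]
def best(p,R):
    o=None
    for s in seeds:
        q,e=ik(p,R,np.array(s,float))
        if e<1:
            m=min((q-LO).min(),(HI-q).min())
            if o is None or m>o[1]: o=(q,m)
    return o
for nm,c,hs in(("can",C,(3.6,93.6,-86.4)),("base",B,(-15.3,74.7,-105.3))):
  for head in hs:
    for th in(50,65):
        for fl in(0,1):
            p=tcp(c,head,th);o=best(p,ori(head,th,fl));
            print(nm,head,th,fl,p.round(),None if o is None else (o[0].round(),o[1].round(1)),flush=True)
E
```

```text
can 3.6 50 0 [ 479. -124.   66.] None
can 3.6 50 1 [ 479. -124.   66.] None
can 3.6 65 0 [ 482. -123.   70.] None
can 3.6 65 1 [ 482. -123.   70.] None
can 93.6 50 0 [ 472. -117.   66.] (array([-36.,  46.,   7.,  88.,  36.,  38.]), np.float64(35.1))
can 93.6 50 1 [ 472. -117.   66.] (array([ -36.,   46.,    7.,   88.,   36., -142.]), np.float64(35.1))
can 93.6 65 0 [ 472. -115.   70.] (array([-39.,  58.,  16., 104.,  42.,  25.]), np.float64(19.2))
can 93.6 65 1 [ 472. -115.   70.] (array([ -39.,   58.,   16.,  104.,   42., -155.]), np.float64(19.2))
can -86.4 50 0 [ 473. -131.   66.] (array([ 13.,  30., -22.,  48., -49., -76.]), np.float64(32.3))
can -86.4 50 1 [ 473. -131.   66.] (array([ 13.,  30., -22.,  48., -49., 104.]), np.float64(32.3))
can -86.4 65 0 [ 473. -133.   70.] (array([ 17.,  40., -18.,  58., -62., -60.]), np.float64(19.8))
can -86.4 65 1 [ 473. -133.   70.] (array([ 17.,  40., -18.,  58., -62., 120.]), np.float64(19.8))
base -15.3 50 0 [482.  82.  72.] (array([  29.,   16.,  -61.,  -27.,  -32., -148.]), np.float64(0.9))
base -15.3 50 1 [482.  82.  72.] (array([ 29.,
[... 207 characters left out ...]
float64(32.6))
base 74.7 50 1 [478.  90.  72.] (array([-18.,  26., -29.,  38.,  50., -94.]), np.float64(32.6))
base 74.7 65 0 [478.  93.  76.] (array([-23.,  36., -27.,  44.,  64.,  72.]), np.float64(18.6))
base 74.7 65 1 [478.  93.  76.] (array([ -23.,   36.,  -27.,   44.,   64., -108.]), np.float64(18.6))
base -105.3 50 0 [474.  77.  72.] (array([ 29.,  48.,  11.,  93., -33., -33.]), np.float64(29.8))
base -105.3 50 1 [474.  77.  72.] (array([ 29.,  48.,  11.,  93., -33., 147.]), np.float64(29.8))
base -105.3 65 0 [473.  75.  76.] (array([ 32.,  59.,  21., 109., -38., -21.]), np.float64(13.9))
base -105.3 65 1 [473.  75.  76.] (array([ 32.,  59.,  21., 109., -38., 159.]), np.float64(13.9))
```

```bash
cat > plan.py <<'E'
from kin import *
def tcp(c,head,th,off=10,gz=78):
    h=np.radians(head);H=np.array([np.cos(h),np.sin(h),0]);R=ori(head,th,0)
    return c-off*H+np.array([0,0,gz])+19*R[:,2]
def path(p0,R0,q0,p1,R1,n):
    rv=Ro.from_matrix(R1@R0.T).as_rotvec();q=np.array(q0,float);ok=True;mx=0
    for i in range(1,n+1):
        Ri=Ro.from_rotvec(rv*i/n).as_matrix()@R0;pi=p0+(p1-p0)*i/n
        qn,e=ik(pi,Ri,q);mx=max(mx,abs(qn-q).max()); 
        if e>2: print("  fail at",i,e.round(1),qn.round())
        q=qn
    print("shift units",((p1-p0)/40).round(2),"rot units",(rv/np.pi).round(3),"deg",np.degrees(np.linalg.norm(rv)).round(1),"per row shift",((p1-p0)/40/n).round(3),"rot",(rv/np.pi/n).round(4),"max joint step",mx.round(1),"q",q.round(1))
    return q
C=np.array([472.5,-124,0.]);B=np.array([475.8,83.7,6.])
E
python3 - <<'E'
from plan import *
from rig import r
s=r.state();Rg=ori(93.6,60,0);pg=tcp(C,93.6,60);pre=pg-110*Rg[:,2]
print(pg,pre)
hi=np.array([pre[0],pre[1],300]) 
q=path(s['position'],s['orientation'],s['joint_pos'],hi,Rg,16)
q=path(hi,Rg,q,pre,Rg,4)
q=path(pre,Rg,q,pg,Rg,6)
R2=ori(74.7,60,0)
up=pg+[0,0,70];q=path(pg,Rg,q,up,Rg,4)
pb=tcp(B,74.7,60);q=path(up,Rg,q,pb+[0,0,64],R2,8);q=path(pb+[0,0,64],R2,q,pb,R2,6)
E
```

```text
[ 472.09471968 -117.55825378   68.5       ] [ 478.07632003 -212.63306883  123.5       ]
  fail at 15 6.6 [-43.  42.  34. 123.  35.  25.]
  fail at 16 15.0 [-45.  42.  33. 123.  38.  30.]
shift units [ 1.61 -2.29 -0.75] rot units [ 0.481  0.547 -0.265] deg 139.6 per row shift [ 0.1   -0.143 -0.047] rot [ 0.0301  0.0342 -0.0166] max joint step 9.0 q [-44.7  42.5  33.2 123.2  37.8  29.8]
  fail at 1 7.9 [-44.  47.  34. 123.  37.  27.]
shift units [ 0.    0.   -4.41] rot units [0. 0. 0.] deg 0.0 per row shift [ 0.     0.    -1.103] rot [0. 0. 0.] max joint step 5.0 q [-43.9  57.7  31.3 115.5  35.8  24.6]
shift units [-0.15  2.38 -1.38] rot units [0. 0. 0.] deg 0.0 per row shift [-0.025  0.396 -0.229] rot [0. 0. 0.] max joint step 3.4 q [-37.9  53.8  13.6  98.7  40.4  29.5]
shift units [0.   0.   1.75] rot units [0. 0. 0.] deg 0.0 per row shift [0.    0.    0.438] rot [0. 0. 0.] max joint step 1.7 q [-37.9  48.9  15.3 105.3  40.4  29.5]
shift units [0.14 5.19 0.  ] rot units [-0.     0.    -0.105] deg 18.9 per row shift [0.017 0.648 0.   ] rot [-0.      0.     -0.0131] max joint step 10.2 q [-21.9  25.4 -25.5  50.4  59.3  77. ]
shift units [ 0.   0.  -1.6] rot units [0. 0. 0.] deg 0.0 per row shift [ 0.     0.    -0.267] rot [0. 0. 0.] max joint step 1.6 q [-21.9  32.2 -27.9  41.1  59.3  77. ]
```

```bash
python3 - <<'E'
from plan import *
from rig import r
s=r.state();Rg=ori(93.6,60,0);pg=tcp(C,93.6,60);pre=pg-110*Rg[:,2]
hi=pre+[0,0,80]
q=path(s['position'],s['orientation'],s['joint_pos'],hi,Rg,20)
q=path(hi,Rg,q,pre,Rg,4)
E
```

```text
shift units [ 1.61 -2.29 -3.16] rot units [ 0.481  0.547 -0.265] deg 139.6 per row shift [ 0.08  -0.115 -0.158] rot [ 0.0241  0.0274 -0.0133] max joint step 6.2 q [-43.9  53.4  34.8 123.2  35.9  24.7]
shift units [ 0.  0. -2.] rot units [0. 0. 0.] deg 0.0 per row shift [ 0.   0.  -0.5] rot [0. 0. 0.] max joint step 2.0 q [-43.9  57.7  31.3 115.5  35.8  24.6]
```

servo_tool(steps=[[[0.08,-0.11,-0.16,0.024,0.0275,-0.0133,0],[0.08,-0.11,-0.16,0.024,0.0275,-0.0133,0],[0.08,-0.11,-0.16,0.024,0.0275,-0.0133,0],[0.08,-0.11,-0.16,0.024,0.0275,-0.0133,0],[0.08,-0.11,-0.16,0.024,0.0275,-0.0133,0],[0.08,-0.11,-0.16,0.024,0.0275,-0.0133,0],[0.08,-0.11,-0.16,0.024,0.0275,-0.0133,0],[0.08,-0.11,-0.16,0.024,0.0275,-0.0133,0],[0.08,-0.11,-0.16,0.024,0.0275,-0.0133,0],[0.08,-0.11,-0.16,0.024,0.0275,-0.0133,0]]])

```text
time: 5.85
position: [451.4, -166.8, 274.9]
orientation: [[-0.733, 0.589, 0.34], [0.68, 0.655, 0.329], [-0.029, 0.472, -0.881]]
wrist_force: [0.5, -0.8, 0.6]
grip_width: 0.999
```

servo_tool(steps=[[[0.08,-0.12,-0.16,0.024,0.0275,-0.0133,0],[0.08,-0.12,-0.16,0.024,0.0275,-0.0133,0],[0.08,-0.12,-0.16,0.024,0.0275,-0.0133,0],[0.08,-0.12,-0.16,0.024,0.0275,-0.0133,0],[0.08,-0.12,-0.16,0.024,0.0275,-0.0133,0],[0.08,-0.12,-0.16,0.024,0.0275,-0.0133,0],[0.08,-0.12,-0.16,0.024,0.0275,-0.0133,0],[0.08,-0.12,-0.16,0.024,0.0275,-0.0133,0],[0.08,-0.12,-0.16,0.024,0.0275,-0.0133,0],[0.08,-0.12,-0.16,0.024,0.0275,-0.0133,0]]])

```text
time: 6.85
position: [483.6, -215.2, 205.9]
orientation: [[-0.041, 0.997, -0.058], [0.51, 0.071, 0.857], [0.859, 0.006, -0.512]]
wrist_force: [-9.6, 4.9, 3.5]
grip_width: 1.001
```

servo_tool(steps=[[[0,0,0,0,0,0,0],[0,0,0,0,0,0,0]]])

```text
time: 7.05
position: [481.8, -213.5, 206.1]
orientation: [[-0.039, 0.997, -0.059], [0.506, 0.071, 0.859], [0.861, 0.003, -0.508]]
wrist_force: [0.3, -0.2, 0.8]
grip_width: 0.999
```

```bash
python3 - <<'E'
from plan import *
from rig import r
s=r.state();Rg=ori(93.6,60,0);pg=tcp(C,93.6,60);pre=pg-110*Rg[:,2]
print(s['position'],s['joint_pos'].round(1))
q=path(s['position'],s['orientation'],s['joint_pos'],pre,Rg,6)
E
```

```text
[ 481.78914827 -213.53970313  206.07021495] [-43.5  53.   34.8 123.2  35.6  24.8]
shift units [-0.09  0.02 -2.06] rot units [ 0.003  0.001 -0.003] deg 0.7 per row shift [-0.015  0.004 -0.344] rot [ 0.0005  0.0002 -0.0004] max joint step 1.4 q [-43.9  57.7  31.3 115.5  35.8  24.6]
```

servo_tool(steps=[[[-0.015,0,-0.34,0.0005,0,-0.0005,0],[-0.015,0,-0.34,0.0005,0,-0.0005,0],[-0.015,0,-0.34,0.0005,0,-0.0005,0],[-0.015,0,-0.34,0.0005,0,-0.0005,0],[-0.015,0,-0.34,0.0005,0,-0.0005,0],[-0.015,0,-0.34,0.0005,0,-0.0005,0],[0,0,0,0,0,0,0]]])

```text
time: 7.75
position: [476.0, -211.9, 122.9]
orientation: [[-0.028, 0.998, -0.052], [0.494, 0.059, 0.867], [0.869, -0.001, -0.495]]
wrist_force: [-0.4, 0.8, -0.2]
grip_width: 0.999
```

```bash
python3 - <<'E'
from plan import *
from h import *
import pickle
s=r.state();Rg=ori(93.6,60,0);pg=tcp(C,93.6,60)
print(s['position'],s['joint_pos'].round(1))
q=path(s['position'],s['orientation'],s['joint_pos'],pg,Rg,8)
p,d=cams.snapshot("wrist");cv2.imwrite("pics/w2.png",p[:,:,::-1]);pickle.dump((s,p,d),open("pics/w2.pkl","wb"))
W=cloud("wrist",d,s);k=(d>0)&(abs(W[...,0]-472)<60)&(abs(W[...,1]+124)<60)&(W[...,2]>15)&(W[...,2]<85)
Q=W[k];print(len(Q),Q.min(0),Q.max(0),cv2.minAreaRect(Q[:,:2].astype(np.float32)))
E
```

```text
[ 476.01095242 -211.93019166  122.85748856] [-44.   57.   29.3 114.6  36.   24.5]
shift units [-0.1   2.36 -1.36] rot units [-0.002 -0.001  0.001] deg 0.4 per row shift [-0.012  0.295 -0.17 ] rot [-0.0002 -0.0001  0.0002] max joint step 2.4 q [-37.9  53.8  13.6  98.7  40.4  29.5]
4223 [ 438.84367486 -160.54484797   15.00813968] [ 507.64456015 -116.78762528   84.99980843] ((473.40423583984375, -139.04818725585938), (67.2252197265625, 40.76335525512695), 3.3941640853881836)
```

View pics/w2.png

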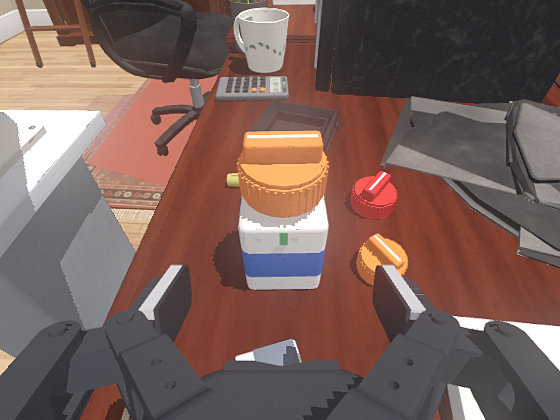

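The canister sits centred between the jaws, with its face at (284,250). The small orange cap at (382,260) is clear of the right finger. Approaching.

servo_tool(steps=[[[-0.01,0.295,-0.17,0,0,0,0],[-0.01,0.295,-0.17,0,0,0,0],[-0.01,0.295,-0.17,0,0,0,0],[-0.01,0.295,-0.17,0,0,0,0],[-0.01,0.295,-0.17,0,0,0,0],[-0.01,0.295,-0.17,0,0,0,0],[-0.01,0.295,-0.17,0,0,0,0],[-0.01,0.295,-0.17,0,0,0,0],[0,0,0,0,0,0,0]]])

```text
time: 8.7
position: [473.5, -116.9, 70.9]
orientation: [[-0.031, 0.998, -0.052], [0.496, 0.06, 0.866], [0.868, 0.001, -0.497]]
wrist_force: [-0.5, 0.1, -0.1]
grip_width: 0.997
```

```bash
python3 - <<'E'
from plan import *
from h import *
s=r.state();Rg=ori(93.6,60,0);pg=tcp(C,93.6,60)
print(s['position'],pg,s['wrist_force'])
p,d=cams.snapshot("side");cv2.imwrite("pics/s2.png",cv2.resize(p[180:330,160:400,::-1],None,fx=3,fy=3))
p,d=cams.snapshot("wrist");cv2.imwrite("pics/w3.png",p[:,:,::-1])
E
```

```text
[ 473.46563251 -116.86898371   70.86981261] [ 472.09471968 -117.55825378   68.5       ] [-0.4547373   0.14163705 -0.05970541]
```

View pics/s2.png

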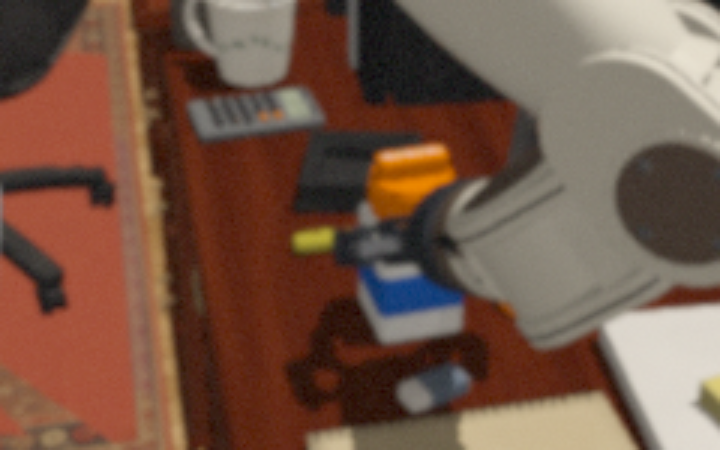

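View pics/w3.png

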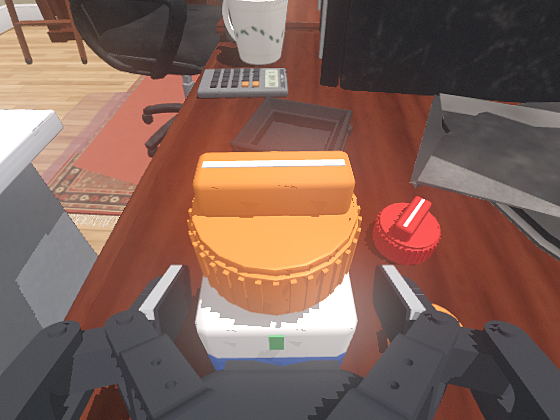

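servo_tool(steps=[[[-0.02,-0.02,-0.1,0,0,0,0],[0,0,0,0,0,0,0.5],[0,0,0,0,0,0,1],[0,0,0,0,0,0,1],[0,0,0,0,0,0,1],[0,0,0,0,0,0,1]]])

```text
time: 9.4
position: [472.9, -119.3, 66.8]
orientation: [[-0.031, 0.998, -0.05], [0.497, 0.058, 0.866], [0.867, 0.002, -0.498]]
wrist_force: [-2.0, -3.4, 1.1]
grip_width: 0.763
```

servo_tool(steps=[[[0,0,0,0,0,0,1],[0,0,0.1,0,0,0,1],[0,0,0.2,0,0,0,1],[0,0,0.3,0,0,0,1],[0,0,0.2,0,0,0,1],[0,0,0,0,0,0,1]]])

```text
time: 10.0
position: [473.6, -119.2, 100.2]
orientation: [[-0.033, 0.998, -0.049], [0.498, 0.059, 0.865], [0.867, 0.004, -0.499]]
wrist_force: [-0.8, -0.2, -3.8]
grip_width: 0.762
```

```bash
python3 - <<'E'
from plan import *
from h import *
s=r.state()
print(s['position'],s['wrist_force'],s['ft_torque'],s['grip_width']);print(s['orientation'].round(3))
p,d=cams.snapshot("side");cv2.imwrite("pics/s3.png",cv2.resize(p[180:330,160:400,::-1],None,fx=3,fy=3))
p,d=cams.snapshot("wrist");cv2.imwrite("pics/w4.png",p[:,:,::-1])
E
```

```text
[ 473.62408517 -119.21942333  100.24661027] [-0.84456887 -0.15071458 -3.82588536] [-1.57371291 -0.09433523 -0.06651135] 0.7617563180544245
[[-0.033  0.998 -0.049]
 [ 0.498  0.059  0.865]
 [ 0.867  0.004 -0.499]]
```

View pics/s3.png

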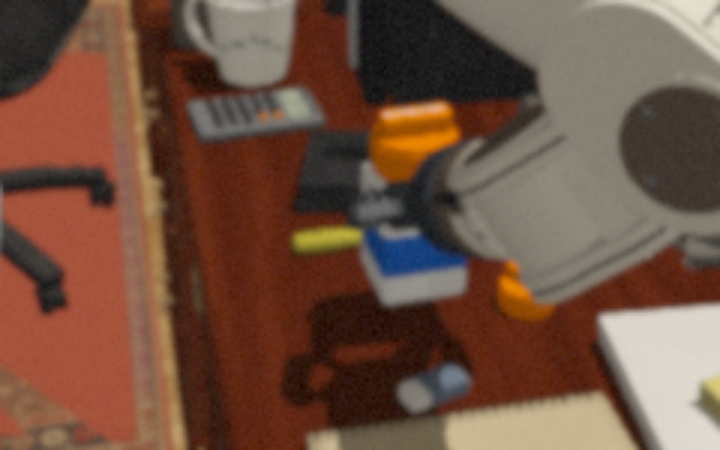

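View pics/w4.png

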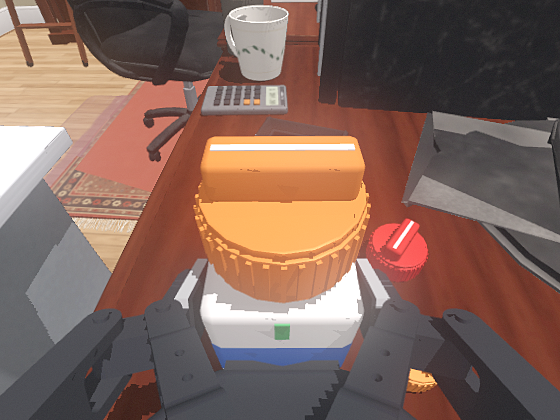

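```bash
cat > tiltm.py <<'E'
from h import *
def plane(Q):
    for _ in range(3):
        c=np.median(Q,0) if _==0 else Q.mean(0);n=np.linalg.svd(Q-Q.mean(0),full_matrices=False)[2][2]
        e=abs((Q-Q.mean(0))@n);Q=Q[e<max(1.0,2*np.median(e))]
    n=n*np.sign(n[2]) if abs(n[2])>.5 else n
    return n,Q.mean(0),len(Q)
E
python3 - <<'E'
from tiltm import *
s=r.state();p,d=cams.snapshot("wrist");W=cloud("wrist",d,s)
v,u=np.mgrid[:420,:560];ok=d>0
k=ok&(u>215)&(u<350)&(v>205)&(v<238);n,c,N=plane(W[k]);print("captop",n.round(3),c.round(1),N)
k=ok&(u>215)&(u<350)&(v>142)&(v<150);n,c,N=plane(W[k]);print("bartop",n.round(3),c.round(1),N, cv2.minAreaRect(W[k][:,:2].astype(np.float32)))
k=ok&(u>212)&(u<352)&(v>322)&(v<344);n,c,N=plane(W[k]);print("front",n.round(3),c.round(1),N)
hsv=cv2.cvtColor(p,cv2.COLOR_RGB2HSV)
og=ok&(hsv[...,1]>130)&(abs(hsv[...,0].astype(int)-13)<8)&(abs(W[...,0]-473)<45)&(abs(W[...,1]+124)<45)&(W[...,2]>120)
print("cap",cv2.minEnclosingCircle(W[og][:,:2].astype(np.float32)),np.percentile(W[og],[1,99],axis=0).round(1))
E
```

```text
captop [0.002 0.012 1.   ] [ 475.4 -140.2  158.9] 4088
bartop [-0.009  0.18   0.984] [ 474.4 -122.7  175.2] 932 ((474.4942626953125, -122.26551055908203), (43.760074615478516, 6.170746803283691), 4.445647716522217)
front [ 0.063 -0.998  0.004] [ 476.4 -156.   107.9] 2881
cap ((474.1985168457031, -123.66217041015625), 32.38264083862305) [[ 446.4 -154.8  137.7]
 [ 502.7 -116.7  175.4]]
```

servo_tool(steps=[[[0,0,0.25,0,0,0,1],[0,0.1,0.25,0,0,0,1],[0,0.3,0.25,0,0,-0.005,1],[0.01,0.5,0,0,0,-0.015,1],[0.01,0.65,0,0,0,-0.015,1],[0.01,0.7,0,0,0,-0.015,1],[0.01,0.7,0,0,0,-0.015,1],[0.01,0.7,0,0,0,-0.015,1],[0.01,0.65,0,0,0,-0.015,1],[0.01,0.5,0,0,0,-0.01,1]]])

```text
time: 11.15
position: [474.3, 74.9, 129.4]
orientation: [[0.133, 0.963, 0.233], [0.48, -0.268, 0.836], [0.867, 0.0, -0.498]]
wrist_force: [0.4, 0.2, -4.6]
grip_width: 0.764
```

servo_tool(steps=[[[0,0.25,0,0,0,0,1],[0,0.12,0,0,0,0,1],[0,0,0,0,0,0,1],[0,0,0,0,0,0,1]]])

```text
time: 11.55
position: [476.0, 87.5, 128.9]
orientation: [[0.132, 0.963, 0.233], [0.48, -0.268, 0.835], [0.867, 0.002, -0.498]]
wrist_force: [-0.5, -0.2, -3.6]
grip_width: 0.763
```

```bash
cat > meas2.py <<'E'
from tiltm import *
s=r.state();p,d=cams.snapshot("wrist");W=cloud("wrist",d,s);cv2.imwrite("pics/w5.png",p[:,:,::-1])
print(s['position'],s['time']);print(s['orientation'].round(3))
v,u=np.mgrid[:420,:560];ok=d>0;t=s['position'];hsv=cv2.cvtColor(p,cv2.COLOR_RGB2HSV)
k=ok&(u>215)&(u<350)&(v>205)&(v<238);n,c,N=plane(W[k]);print("captop",n.round(3),c.round(1),N)
k=ok&(u>212)&(u<352)&(v>322)&(v<344);n,c,N=plane(W[k]);print("front",n.round(3),c.round(1),N,"yaw",np.degrees(np.arctan2(n[0],-n[1])))
k=ok&(u>215)&(u<350)&(v>142)&(v<150);print("bartop", cv2.minAreaRect(W[k][:,:2].astype(np.float32)))
og=ok&(hsv[...,1]>130)&(abs(hsv[...,0].astype(int)-13)<8)&(abs(W[...,0]-t[0])<45)&(abs(W[...,1]-t[1])<45)
print("cap",cv2.minEnclosingCircle(W[og][:,:2].astype(np.float32)))
for n in("scene","side"):
    p,d=cams.snapshot(n);y=slice(190,270) if n=="scene" else slice(190,290);x=slice(220,340) if n=="scene" else slice(210,350)
    cv2.imwrite(f"pics/{n}5.png",cv2.resize(p[y,x,::-1],None,fx=5,fy=5,interpolation=cv2.INTER_CUBIC))
    W=cloud(n,d);hsv=cv2.cvtColor(p,cv2.COLOR_RGB2HSV)
    wb=(d>0)&(abs(W[...,0]-475)<60)&(abs(W[...,1]-84)<60)&(W[...,2]>45)&(W[...,2]<140)&((hsv[...,2]>150)|(hsv[...,1]>120))
    q=W[wb];print(n,len(q),q.min(0).round(1) if len(q) else '',q.max(0).round(1) if len(q) else '',cv2.minAreaRect(q[:,:2].astype(np.float32)) if len(q) else '')
E
python3 meas2.py
```

```text
[476.00951945  87.50161136 128.9277473 ] 11.55
[[ 0.132  0.963  0.233]
 [ 0.48  -0.268  0.835]
 [ 0.867  0.002 -0.498]]
captop [0.006 0.007 1.   ] [471.6  66.9 188.9] 4106
front [ 0.264  0.964 -0.003] [467.4  51.7 137.8] 2886 yaw 164.68220829275126
bartop ((476.49005126953125, 83.88658142089844), (6.218777179718018, 43.32862091064453), 74.88706970214844)
cap ((475.848388671875, 82.7490463256836), 32.13032150268555)
scene 682 [425.   60.6  63.2] [514.  128.8 140. ] ((460.77825927734375, 104.2281494140625), (91.4638671875, 54.42253112792969), 30.68691635131836)
side 337 [436.9  40.4  69.9] [501.3  65.5 121.6] ((468.15118408203125, 52.47203826904297), (16.626323699951172, 64.45060729980469), 81.46867370605469)
```

View pics/scene5.png

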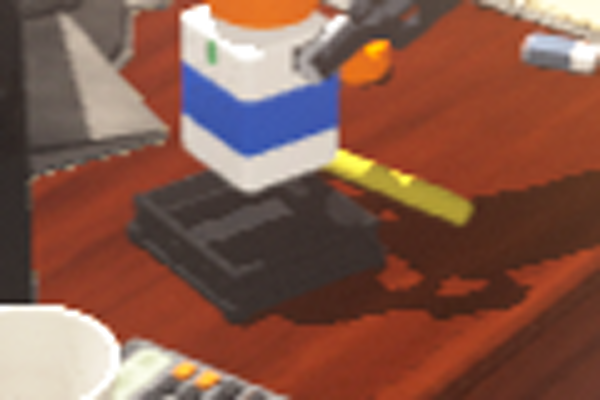

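View pics/side5.png

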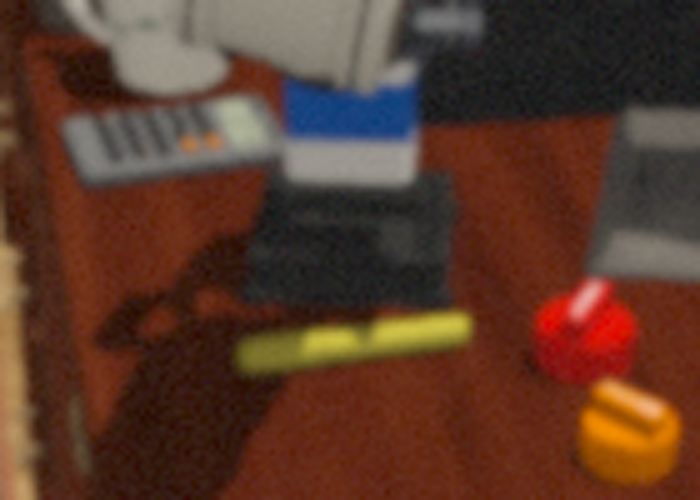

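View pics/w5.png

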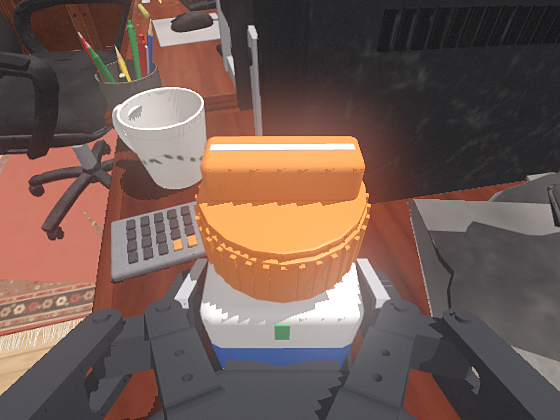

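servo_tool(steps=[[[0,0,-0.2,0,0,0,1],[0,0,-0.2,0,0,0,1],[0,0,-0.2,0,0,0,1],[0,0,-0.1,0,0,0,1],[0,0,-0.1,0,0,0,1],[0,0,0,0,0,0,1]]])

```text
time: 12.3
position: [475.4, 88.0, 96.1]
orientation: [[0.133, 0.963, 0.233], [0.479, -0.268, 0.836], [0.868, 0.0, -0.497]]
wrist_force: [0.0, -0.2, -4.5]
grip_width: 0.768
```

servo_tool(steps=[[[0,0,-0.1,0,0,0,1],[0,0,-0.1,0,0,0,1],[0,0,-0.1,0,0,0,1],[0,0,-0.1,0,0,0,1],[0,0,0,0,0,0,1]]])

```text
time: 12.8
position: [475.4, 88.0, 80.2]
orientation: [[0.133, 0.963, 0.233], [0.48, -0.268, 0.836], [0.867, 0.001, -0.498]]
wrist_force: [0.4, 0.4, -4.6]
grip_width: 0.763
```

servo_tool(steps=[[[0,0,-0.06,0,0,0,1],[0,0,-0.06,0,0,0,1],[0,0,-0.05,0,0,0,1],[0,0,0,0,0,0,1]]])

```text
time: 13.2
position: [475.6, 87.9, 73.7]
orientation: [[0.132, 0.963, 0.233], [0.48, -0.268, 0.836], [0.867, 0.001, -0.497]]
wrist_force: [-0.9, -0.0, -4.1]
grip_width: 0.763
```

servo_tool(steps=[[[0,0,-0.03,0,0,0,1],[0,0,0,0,0,0,1]]])

```text
time: 13.4
position: [475.9, 87.9, 72.9]
orientation: [[0.131, 0.963, 0.233], [0.479, -0.268, 0.836], [0.868, 0.002, -0.497]]
wrist_force: [0.1, 0.2, -3.5]
grip_width: 0.765
```

servo_tool(steps=[[[0,0,-0.04,0,0,0,1],[0,0,0,0,0,0,1]]])

```text
time: 13.6
position: [476.1, 88.2, 72.8]
orientation: [[0.131, 0.963, 0.235], [0.476, -0.269, 0.837], [0.869, 0.002, -0.494]]
wrist_force: [-3.7, -1.7, 6.8]
grip_width: 0.763
```

servo_tool(steps=[[[0,0,-0.04,0,0,0,1],[0,0,0,0,0,0,1]]])

```text
time: 13.8
position: [476.5, 88.5, 72.9]
orientation: [[0.13, 0.963, 0.237], [0.474, -0.27, 0.838], [0.871, 0.003, -0.491]]
wrist_force: [-5.2, -3.0, 13.2]
grip_width: 0.764
```

Contact came at the expected height with the push home reading 13 N. Easing off, then opening.

servo_tool(steps=[[[0,0,0.05,0,0,0,1],[0,0,0,0,0,0,0.4],[0,0,0,0,0,0,0.1],[0,0,0,0,0,0,0],[0,0,0,0,0,0,0],[0,0,0,0,0,0,0]]])

```text
time: 14.4
position: [475.8, 87.9, 71.4]
orientation: [[0.132, 0.963, 0.233], [0.48, -0.268, 0.836], [0.868, 0.002, -0.497]]
wrist_force: [0.7, 0.5, 0.2]
grip_width: 0.997
```

```bash
python3 - <<'E'
from tiltm import *
s=r.state();p,d=cams.snapshot("wrist");W=cloud("wrist",d,s);cv2.imwrite("pics/w6.png",p[:,:,::-1])
print(s['position'],s['wrist_force'],s['grip_width'])
v,u=np.mgrid[:420,:560];ok=d>0
k=ok&(u>215)&(u<350)&(v>205)&(v<238);n,c,N=plane(W[k]);print("captop",n.round(3),c.round(1),N)
k=ok&(u>212)&(u<352)&(v>322)&(v<344);n,c,N=plane(W[k]);print("front",n.round(3),c.round(1),N)
k=ok&(W[...,2]>145)&(abs(W[...,0]-476)<40)&(abs(W[...,1]-84)<40);print("bartop", W[k][:,2].max(),cv2.minAreaRect(W[k][:,:2].astype(np.float32)))
p,d=cams.snapshot("scene");cv2.imwrite("pics/scene6.png",cv2.resize(p[190:270,220:340,::-1],None,fx=5,fy=5,interpolation=cv2.INTER_CUBIC))
E
```

```text
[475.78890193  87.93617513  71.37031831] [0.69836106 0.46947896 0.22050017] 0.9969143140954453
captop [0.    0.004 1.   ] [471.1  66.1 132.6] 4074
front [0.261 0.965 0.004] [467.2  51.9  80.7] 2893
bartop 150.1111744435962 ((475.60687255859375, 83.2350082397461), (19.566980361938477, 51.29127883911133), 76.0618896484375)
```

View pics/w6.png

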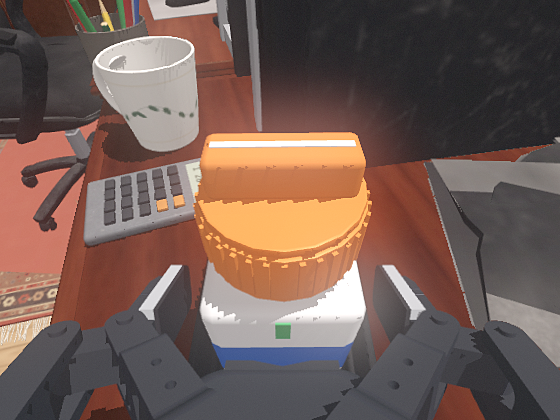

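View pics/scene6.png

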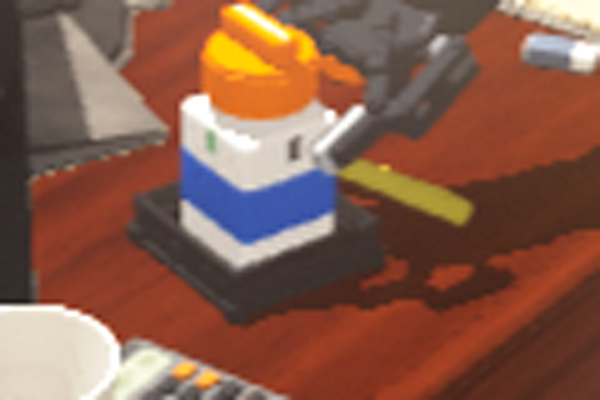

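servo_tool(steps=[[[-0.1,-0.38,0.23,0,0,0,0],[-0.1,-0.38,0.23,0,0,0,0],[-0.1,-0.38,0.23,0,0,0,0],[-0.1,-0.38,0.23,0,0,0,0],[-0.1,-0.38,0.23,0,0,0,0],[-0.1,-0.38,0.23,0,0,0,0],[-0.05,-0.1,0.5,0,0,0,0.3],[0,0,0.5,0,0,0,0.6],[0,0,0,0,0,0,0.6]]])

```text
time: 15.4
position: [450.8, -8.2, 168.5]
orientation: [[0.129, 0.963, 0.236], [0.481, -0.269, 0.834], [0.867, 0.006, -0.498]]
wrist_force: [0.4, -0.5, -0.7]
grip_width: 0.515
```

```bash
python3 - <<'E'
from plan import *
from rig import r
s=r.state();print(s['position'],s['grip_width'])
y=np.radians(165.5);x=np.array([np.cos(y),np.sin(y),0]);z=np.array([0,0,-1.]);R=np.c_[x,np.cross(z,x),z]
q=path(s['position'],s['orientation'],s['joint_pos'],np.array([475.7,83.4,200]),R,16)
R2=Ro.from_euler('z',85,degrees=True).as_matrix()@R
q=path(np.array([475.7,83.4,200]),R,q,np.array([475.7,83.4,126]),R,5)
q=path(np.array([475.7,83.4,126]),R,q,np.array([475.7,83.4,126]),R2,12)
q=path(np.array([475.7,83.4,180]),R2,q,np.array([477,-331,180]),R2,15)
q=path(np.array([477,-331,180]),R2,q,np.array([477,-331,39]),R2,15)
E
```

```text
[450.80634674  -8.19821511 168.45568801] 0.5147619838065302
shift units [0.62 2.29 0.79] rot units [-0.32  -0.182  0.454] deg 105.2 per row shift [0.039 0.143 0.049] rot [-0.02   -0.0114  0.0284] max joint step 3.9 q [ 9.9 12.9 -5.4 71.6 -0.  24.4]
shift units [ 0.    0.   -1.85] rot units [0. 0. 0.] deg 0.0 per row shift [ 0.    0.   -0.37] rot [0. 0. 0.] max joint step 2.1 q [  9.9  16.4 -12.6  61.    0.   24.4]
shift units [0. 0. 0.] rot units [0.    0.    0.472] deg 85.0 per row shift [0. 0. 0.] rot [0.     0.     0.0394] max joint step 7.1 q [  9.9  16.4 -12.6  61.    0.  -60.6]
shift units [  0.03 -10.36   0.  ] rot units [0. 0. 0.] deg 0.0 per row shift [ 0.002 -0.691  0.   ] rot [0. 0. 0.] max joint step 7.6 q [ -34.8   24.3    7.7   73.4   -0.  -105.3]
shift units [ 0.    0.   -3.52] rot units [0. 0. 0.] deg 0.0 per row shift [ 0.     0.    -0.235] rot [0. 0. 0.] max joint step 1.3 q [ -34.8   31.3   -3.7   55.     0.  -105.3]
```

servo_tool(steps=[[[0,0,0.2,-0.02,-0.0115,0.0285,0.55],[0,0,0.3,-0.02,-0.0115,0.0285,0.55],[0,0,0.3,-0.02,-0.0115,0.0285,0.55],[0.05,0.1,0.2,-0.02,-0.0115,0.0285,0.55],[0.05,0.18,0.1,-0.02,-0.0115,0.0285,0.55],[0.05,0.18,0,-0.02,-0.0115,0.0285,0.55],[0.05,0.18,0,-0.02,-0.0115,0.0285,0.55],[0.05,0.18,0,-0.02,-0.0115,0.0285,0.55],[0.05,0.18,0,-0.02,-0.0115,0.0285,0.55],[0.05,0.18,0,-0.02,-0.0115,0.0285,0.55]]])

```text
time: 16.4
position: [463.9, 40.3, 209.9]
orientation: [[-0.685, 0.721, -0.106], [0.635, 0.661, 0.399], [0.358, 0.206, -0.911]]
wrist_force: [0.1, 1.5, -0.0]
grip_width: 0.454
```

servo_tool(steps=[[[0.05,0.18,0,-0.02,-0.0115,0.0285,0.55],[0.05,0.18,0,-0.02,-0.0115,0.0285,0.55],[0.05,0.18,0,-0.02,-0.0115,0.0285,0.55],[0.05,0.19,0,-0.02,-0.0115,0.0285,0.55],[0.06,0.19,0,-0.02,-0.0115,0.0285,0.55],[0.06,0.19,0,-0.02,-0.0115,0.0285,0.55],[0,0,0,0,0,0,0.55],[0,0,0,0,0,0,0.55]]])

```text
time: 17.2
position: [476.0, 84.8, 210.1]
orientation: [[-0.969, 0.245, -0.003], [0.245, 0.969, -0.002], [0.002, -0.003, -1.0]]
wrist_force: [0.5, 0.1, -0.3]
grip_width: 0.454
```

```bash
python3 - <<'E'
from plan import *
from h import *
s=r.state();print(s['position'],s['grip_width'],s['time']);print(s['orientation'].round(3))
y=np.radians(165.5);x=np.array([np.cos(y),np.sin(y),0]);z=np.array([0,0,-1.]);R=np.c_[x,np.cross(z,x),z]
q=path(s['position'],s['orientation'],s['joint_pos'],np.array([475.7,83.4,160]),R,4)
p,d=cams.snapshot("wrist");W=cloud("wrist",d,s);cv2.imwrite("pics/w7.png",p[:,:,::-1])
k=(d>0)&(W[...,2]>138)&(abs(W[...,0]-476)<40)&(abs(W[...,1]-84)<40)&(W[...,2]<153);print("bartop", np.median(W[k],0),k.sum(),cv2.minAreaRect(W[k][:,:2].astype(np.float32)))
hsv=cv2.cvtColor(p,cv2.COLOR_RGB2HSV)
for n in("scene","side"):
    p,d=cams.snapshot(n);W=cloud(n,d)
    k=(d>0)&(W[...,2]>142)&(abs(W[...,0]-476)<33)&(abs(W[...,1]-84)<33)&(W[...,2]<153);
    if k.sum()>5: print(n, np.median(W[k],0),k.sum(),cv2.minAreaRect(W[k][:,:2].astype(np.float32)))
E
```

```text
[475.97856943  84.76118674 210.05043435] 0.4536362849770701 17.2
[[-0.969  0.245 -0.003]
 [ 0.245  0.969 -0.002]
 [ 0.002 -0.003 -1.   ]]
shift units [-0.01 -0.03 -1.25] rot units [ 0.001 -0.001 -0.002] deg 0.4 per row shift [-0.002 -0.009 -0.313] rot [ 0.0002 -0.0002 -0.0004] max joint step 1.9 q [ 9.9 14.6 -9.5 65.9 -0.  24.4]
bartop [472.46282631  84.2271314  148.50165229] 1855 ((475.5502624511719, 83.5390396118164), (18.009191513061523, 52.0613899230957), 75.00650787353516)
scene [471.83626121  90.04889038 147.40342585] 79 ((474.3191833496094, 87.17008972167969), (21.91277313232422, 54.903907775878906), 77.10250091552734)
side [474.05603776  78.12577411 148.4758856 ] 99 ((473.09747314453125, 79.75718688964844), (22.049327850341797, 49.20735549926758), 78.23550415039062)
```

View pics/w7.png

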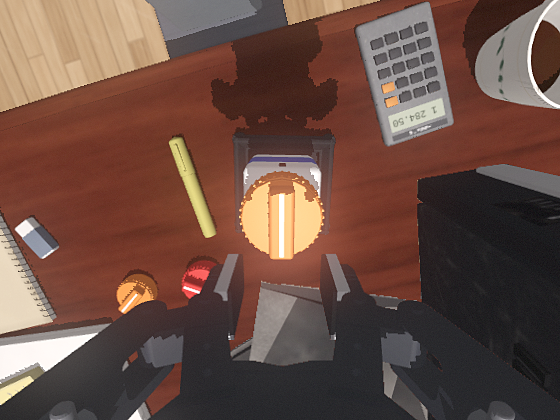

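servo_tool(steps=[[[-0.01,-0.03,-0.4,0,0,-0.003,0.55],[0,0,-0.5,0,0,0,0.55],[0,0,-0.5,0,0,0,0.55],[0,0,-0.3,0,0,0,0.55],[0,0,-0.1,0,0,0,0.55],[0,0,0,0,0,0,0.55]]])

```text
time: 17.95
position: [475.9, 82.3, 138.2]
orientation: [[-0.967, 0.256, -0.003], [0.256, 0.967, -0.003], [0.002, -0.003, -1.0]]
wrist_force: [0.1, -0.1, -0.1]
grip_width: 0.447
```

servo_tool(steps=[[[0,0,0,0,0,0,0.55]]])

```text
time: 18.05
position: [476.8, 82.7, 139.3]
orientation: [[-0.967, 0.256, -0.0], [0.256, 0.967, -0.002], [-0.001, -0.002, -1.0]]
wrist_force: [-0.6, -0.8, -0.1]
grip_width: 0.448
```

servo_tool(steps=[[[-0.02,0.02,-0.06,0,0,0,0.6],[0,0,0,0,0,0,0.75],[0,0,0,0,0,0,1],[0,0,0,0,0,0,1],[0,0,0,0,0,0,1],[0,0,0,0,0,0,1]]])

```text
time: 18.65
position: [475.6, 84.2, 136.9]
orientation: [[-0.967, 0.254, -0.0], [0.254, 0.967, -0.002], [-0.0, -0.002, -1.0]]
wrist_force: [-1.0, 1.0, 4.4]
grip_width: 0.192
```

servo_tool(steps=[[[0,0,0,0,0,0,1]]])

```text
time: 18.75
position: [475.6, 84.2, 136.8]
orientation: [[-0.967, 0.254, -0.0], [0.254, 0.967, -0.002], [-0.0, -0.002, -1.0]]
wrist_force: [-0.8, 2.2, 4.4]
grip_width: 0.189
```

servo_tool(steps=[[[0,0,-0.05,0,0,0,1],[0,0,-0.05,0,0,0,1],[0,0,0,0,0,0,1]]])

```text
time: 19.05
position: [475.6, 84.2, 132.9]
orientation: [[-0.967, 0.254, 0.0], [0.254, 0.967, -0.002], [-0.001, -0.002, -1.0]]
wrist_force: [-2.7, 1.9, 7.8]
grip_width: 0.189
```

servo_tool(steps=[[[0,0,-0.05,0,0,0,1],[0,0,-0.05,0,0,0,1],[0,0,0,0,0,0,1]]])

```text
time: 19.35
position: [475.7, 84.2, 129.4]
orientation: [[-0.967, 0.254, 0.0], [0.254, 0.967, -0.002], [-0.001, -0.002, -1.0]]
wrist_force: [-2.4, 1.2, 11.1]
grip_width: 0.188
```

servo_tool(steps=[[[0,0,0,0,0,0.02,1],[0,0,0,0,0,0.03,1],[0,0,0,0,0,0.04,1],[0,0,0,0,0,0.04,1],[0,0,0,0,0,0.04,1]]])

```text
time: 19.85
position: [477.1, 84.0, 130.1]
orientation: [[-0.961, -0.278, 0.005], [-0.278, 0.961, -0.002], [-0.004, -0.004, -1.0]]
wrist_force: [-0.2, 1.2, 9.9]
grip_width: 0.192
```

servo_tool(steps=[[[0,0,0,0,0,0.04,1],[0,0,0,0,0,0.04,1],[0,0,0,0,0,0.04,1],[0,0,0,0,0,0.04,1],[0,0,0,0,0,0.04,1],[0,0,0,0,0,0.04,1],[0,0,0,0,0,0.04,1],[0,0,0,0,0,0.02,1],[0,0,0,0,0,0,1]]])

```text
time: 20.75
position: [477.3, 83.9, 130.2]
orientation: [[-0.344, -0.939, 0.007], [-0.939, 0.344, -0.001], [-0.002, -0.007, -1.0]]
wrist_force: [-1.1, 1.0, 10.5]
grip_width: 0.188
```

```bash
python3 - <<'E'
from h import *
s=r.state();print(s['position'],s['wrist_force'],s['ft_torque'],s['joint_pos'].round(1),s['time'])
for n,y,x in(("scene",slice(180,270),slice(210,330)),("side",slice(170,290),slice(200,360))):
    p,d=cams.snapshot(n);cv2.imwrite(f"pics/{n}8.png",cv2.resize(p[y,x,::-1],None,fx=5,fy=5,interpolation=cv2.INTER_CUBIC))
E
```

```text
[477.30532524  83.8874561  130.18763236] [-1.14788911  0.99525085 10.48206322] [-0.03342553  0.12996244  0.04165925] [ 10.1  15.8 -12.8  61.   -0.1 -59.8] 20.75
```

View pics/scene8.png

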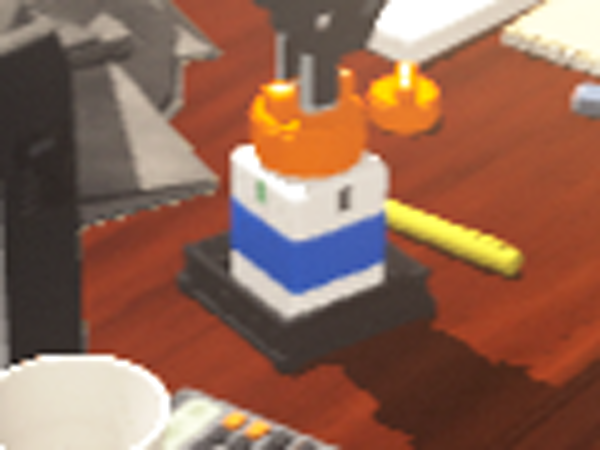

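View pics/side8.png

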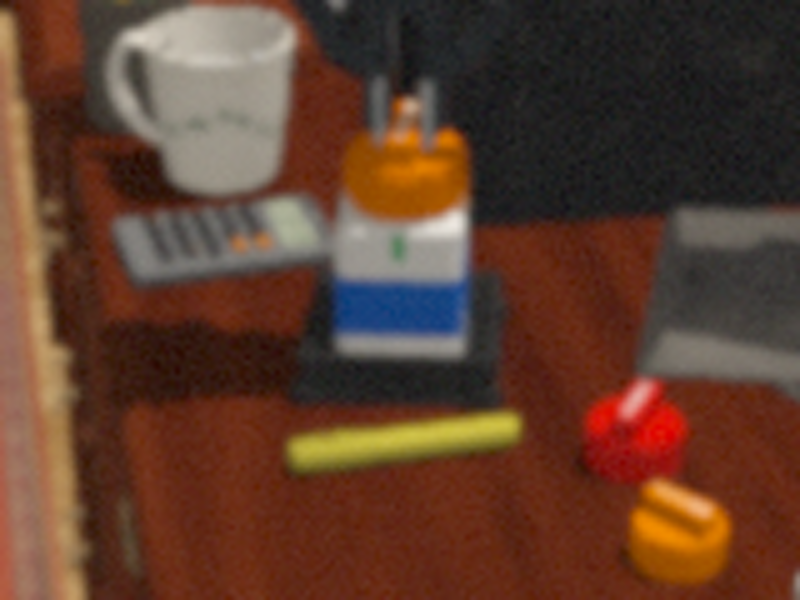

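The bar now points at the green mark, about 85° turned. Lifting.

servo_tool(steps=[[[0,0,0.1,0,0,0,1],[0,0,0.1,0,0,0,1],[0,0,0.1,0,0,0,1],[0,0,0.1,0,0,0,1],[0,0,0.1,0,0,0,1],[0,0,0,0,0,0,1]]])

```text
time: 21.45
position: [475.0, 83.8, 148.1]
orientation: [[-0.345, -0.939, 0.001], [-0.939, 0.345, -0.002], [0.001, -0.002, -1.0]]
wrist_force: [-0.8, 0.2, -1.1]
grip_width: 0.192
```

servo_tool(steps=[[[0,0,0.15,0,0,0,1],[0,0,0.2,0,0,0,1],[0,0,0.2,0,0,0,1],[0,0,0.2,0,0,0,1],[0,0,0.2,0,0,0,1],[0,0,0,0,0,0,1]]])

```text
time: 22.05
position: [476.3, 84.1, 188.0]
orientation: [[-0.344, -0.939, 0.005], [-0.939, 0.344, -0.001], [-0.001, -0.005, -1.0]]
wrist_force: [1.8, 0.3, -0.5]
grip_width: 0.188
```

```bash
python3 - <<'E'
from h import *
s=r.state();print(s['position'],s['wrist_force'],s['time'])
for n,y,x in(("side",slice(150,290),slice(200,360)),):
    p,d=cams.snapshot(n);cv2.imwrite(f"pics/{n}9.png",cv2.resize(p[y,x,::-1],None,fx=4,fy=4,interpolation=cv2.INTER_CUBIC))
    W=cloud(n,d);hsv=cv2.cvtColor(p,cv2.COLOR_RGB2HSV)
    k=(d>0)&(hsv[...,1]>130)&(abs(hsv[...,0].astype(int)-13)<8)&(abs(W[...,0]-476)<50)&(abs(W[...,1]-84)<60)&(W[...,2]>80);print("cap z",np.percentile(W[k],[2,98],axis=0))
E
```

```text
[476.34616474  84.06744173 187.968131  ] [ 1.80443968  0.25609821 -0.48670097] 22.05
cap z [[445.28943012  50.20783432 157.73851784]
 [502.77908504  97.92436246 201.53791115]]
```

View pics/side9.png

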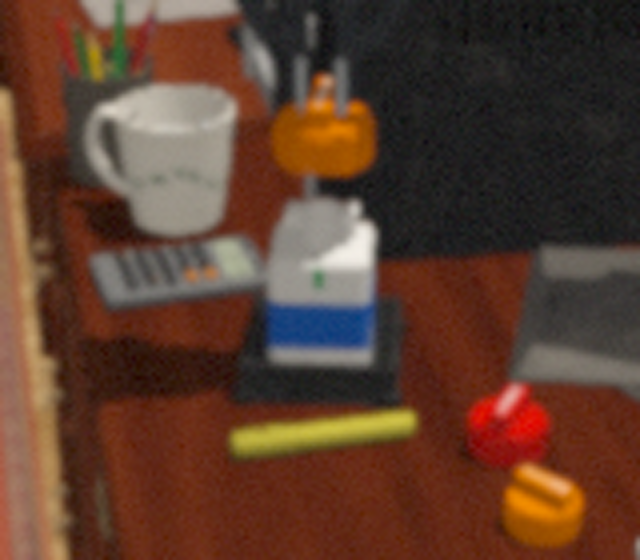

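The cap is off (at (325,140) in the crop) and the canister still stands in the base. Carrying to the notebook.

servo_tool(steps=[[[0,-0.3,0.1,0,0,0,1],[0,-0.6,0.1,0,0,0,1],[0,-0.8,0,0,0,0,1],[0,-0.8,0,0,0,0,1],[0,-0.8,0,0,0,0,1],[0,-0.8,0,0,0,0,1],[0,-0.8,0,0,0,0,1],[0,-0.8,0,0,0,0,1],[0,-0.8,0,0,0,0,1],[0,-0.8,0,0,0,0,1]]])

```text
time: 23.1
position: [474.4, -210.1, 194.1]
orientation: [[-0.345, -0.939, 0.002], [-0.939, 0.345, -0.001], [0.001, -0.002, -1.0]]
wrist_force: [0.4, -0.2, -1.2]
grip_width: 0.192
```

servo_tool(steps=[[[0,-0.8,0,0,0,0,1],[0,-0.8,0,0,0,0,1],[0,-0.7,0,0,0,0,1],[0,-0.5,0,0,0,0,1],[0,-0.3,0,0,0,0,1],[0,0,0,0,0,0,1],[0,0,0,0,0,0,1]]])

```text
time: 23.8
position: [474.9, -331.7, 194.0]
orientation: [[-0.345, -0.939, 0.002], [-0.939, 0.345, -0.0], [-0.0, -0.002, -1.0]]
wrist_force: [-1.2, -0.1, -0.8]
grip_width: 0.192
```

```bash
python3 - <<'E'
from h import *
s=r.state();print(s['position'],s['wrist_force'],s['time'])
for n,y,x in(("side",slice(190,390),slice(220,420)),):
    p,d=cams.snapshot(n);cv2.imwrite(f"pics/{n}10.png",cv2.resize(p[y,x,::-1],None,fx=3,fy=3,interpolation=cv2.INTER_CUBIC))
    W=cloud(n,d);hsv=cv2.cvtColor(p,cv2.COLOR_RGB2HSV);t=s['position']
    k=(d>0)&(hsv[...,1]>130)&(abs(hsv[...,0].astype(int)-13)<8)&(abs(W[...,0]-t[0])<50)&(abs(W[...,1]-t[1])<60)&(W[...,2]>80);print("cap z",np.percentile(W[k],[1,99],axis=0))
E
```

```text
[ 474.90821376 -331.72596194  194.02088506] [-1.15202093 -0.13115506 -0.75026365] 23.8
cap z [[ 442.58745622 -365.41193755  163.03779927]
 [ 502.47590653 -314.91638531  232.36258305]]
```

View pics/side10.png

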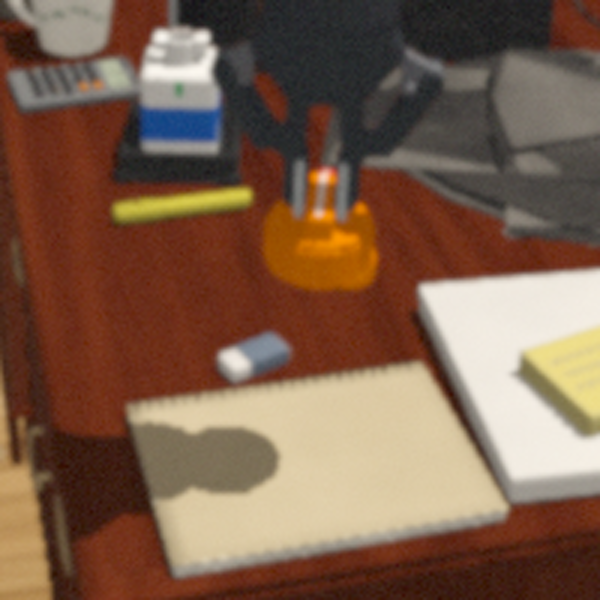

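servo_tool(steps=[[[0,0,-0.3,0,0,0,1],[0,0,-0.5,0,0,0,1],[0,0,-0.6,0,0,0,1],[0,0,-0.6,0,0,0,1],[0,0,-0.5,0,0,0,1],[0,0,-0.4,0,0,0,1],[0,0,-0.3,0,0,0,1],[0,0,-0.2,0,0,0,1],[0,0,-0.1,0,0,0,1],[0,0,0,0,0,0,1]]])

```text
time: 24.85
position: [475.3, -331.9, 54.1]
orientation: [[-0.344, -0.939, 0.002], [-0.939, 0.344, -0.001], [0.0, -0.002, -1.0]]
wrist_force: [-0.5, 0.1, -0.5]
grip_width: 0.19
```

servo_tool(steps=[[[0,0,-0.06,0,0,0,1],[0,0,-0.06,0,0,0,1],[0,0,0,0,0,0,1]]])

```text
time: 25.15
position: [475.4, -332.2, 49.7]
orientation: [[-0.345, -0.939, 0.003], [-0.939, 0.345, -0.001], [0.0, -0.003, -1.0]]
wrist_force: [0.3, -0.3, -0.7]
grip_width: 0.189
```

servo_tool(steps=[[[0,0,-0.05,0,0,0,1],[0,0,-0.05,0,0,0,1],[0,0,0,0,0,0,1]]])

```text
time: 25.45
position: [475.1, -332.0, 45.2]
orientation: [[-0.345, -0.939, 0.002], [-0.939, 0.345, -0.001], [0.0, -0.002, -1.0]]
wrist_force: [0.3, 1.1, -1.1]
grip_width: 0.191
```

servo_tool(steps=[[[0,0,-0.03,0,0,0,1],[0,0,0,0,0,0,1]]])

```text
time: 25.65
position: [475.3, -332.0, 44.2]
orientation: [[-0.344, -0.939, 0.002], [-0.939, 0.344, -0.001], [0.0, -0.002, -1.0]]
wrist_force: [-0.3, 0.8, -0.5]
grip_width: 0.194
```

servo_tool(steps=[[[0,0,-0.03,0,0,0,1],[0,0,0,0,0,0,1]]])

```text
time: 25.85
position: [475.3, -332.1, 43.0]
orientation: [[-0.344, -0.939, 0.002], [-0.939, 0.344, -0.001], [0.0, -0.003, -1.0]]
wrist_force: [0.1, -0.0, -0.1]
grip_width: 0.186
```

servo_tool(steps=[[[0,0,-0.025,0,0,0,1],[0,0,0,0,0,0,1]]])

```text
time: 26.05
position: [475.4, -332.2, 42.3]
orientation: [[-0.344, -0.939, 0.003], [-0.939, 0.344, -0.001], [0.0, -0.003, -1.0]]
wrist_force: [-0.2, 0.3, -0.3]
grip_width: 0.19
```

servo_tool(steps=[[[0,0,-0.025,0,0,0,1],[0,0,0,0,0,0,1]]])

```text
time: 26.25
position: [475.5, -332.2, 42.3]
orientation: [[-0.345, -0.939, 0.003], [-0.939, 0.345, -0.002], [0.001, -0.004, -1.0]]
wrist_force: [-1.9, 0.5, 5.3]
grip_width: 0.186
```

Touchdown at TCP 42.3. Releasing.

servo_tool(steps=[[[0,0,0.01,0,0,0,1],[0,0,0,0,0,0,0.7],[0,0,0,0,0,0,0.6],[0,0,0,0,0,0,0.5],[0,0,0,0,0,0,0.5],[0,0,0.1,0,0,0,0.5],[0,0,0.3,0,0,0,0.5],[0,0,0.5,0,0,0,0.5],[0,0,0.6,0,0,0,0.5],[0,0,0.6,0,0,0,0.5]]])

```text
time: 27.25
position: [475.4, -332.2, 127.3]
orientation: [[-0.345, -0.939, 0.003], [-0.939, 0.345, -0.002], [0.0, -0.003, -1.0]]
wrist_force: [0.5, -0.3, 0.1]
grip_width: 0.5
```

servo_tool(steps=[[[0,0,0.6,0,0,0,0.5],[0,0,0.6,0,0,0,0.5],[0,0,0.6,0,0,0,0.5],[0,0,0.3,0,0,0,0.5],[0,0,0,0,0,0,0.5],[0,0,0,0,0,0,0.5]]])

```text
time: 27.85
position: [475.1, -332.0, 209.1]
orientation: [[-0.344, -0.939, 0.002], [-0.939, 0.344, -0.001], [0.0, -0.002, -1.0]]
wrist_force: [0.6, -0.2, 0.1]
grip_width: 0.501
```

```bash
python3 - <<'E'
from tiltm import *
s=r.state();print(s['position'],s['wrist_force'],s['time'])
p,d=cams.snapshot("wrist");cv2.imwrite("pics/w11.png",p[:,:,::-1]);W=cloud("wrist",d,s);hsv=cv2.cvtColor(p,cv2.COLOR_RGB2HSV);ok=d>0
og=ok&(hsv[...,1]>130)&(abs(hsv[...,0].astype(int)-13)<8)&(abs(W[...,0]-475)<50)&(abs(W[...,1]+332)<50)
t=og&(W[...,2]>30);print("cap",t.sum(),cv2.minEnclosingCircle(W[t][:,:2].astype(np.float32)));
t=og&(W[...,2]>33)&(W[...,2]<45);print(plane(W[t]))
nb=ok&(abs(W[...,0]-477)<130)&(abs(W[...,1]+331)<100)&(W[...,2]>5)&(W[...,2]<16)&(hsv[...,1]>20)&(hsv[...,1]<100)&(hsv[...,0]<40)&(hsv[...,2]>90);m=cv2.morphologyEx(nb.astype(np.uint8),cv2.MORPH_OPEN,np.ones((5,5)))>0
print("nb",m.sum(),cv2.minAreaRect(W[m][:,:2].astype(np.float32)))
p,d=cams.snapshot("scene");cv2.imwrite("pics/scene11.png",p[:,:,::-1]);W=cloud("scene",d)
k=(d>0)&(abs(W[...,0]-475)<45)&(abs(W[...,1]-84)<45)&(W[...,2]>85);print("neck top",np.percentile(W[k][:,2],[50,98]),W[k].mean(0))
p,d=cams.snapshot("side");cv2.imwrite("pics/side11.png",p[:,:,::-1])
E
```

```text
[ 475.14530066 -331.9517904   209.14414264] [ 0.64027252 -0.18226559  0.09158218] 27.85
cap 2634 ((473.336181640625, -331.573486328125), 47.36690902709961)
(array([-0.00279992, -0.0032495 ,  0.9999908 ]), array([ 476.00885175, -335.1702308 ,   37.90986699]), 1319)
nb 21128 ((476.9693908691406, -330.9658508300781), (211.44668579101562, 150.16033935546875), 0.8215354681015015)
neck top [ 95.5165539  119.42618299] [468.24184876  95.31359065  99.79732964]
```

View pics/w11.png

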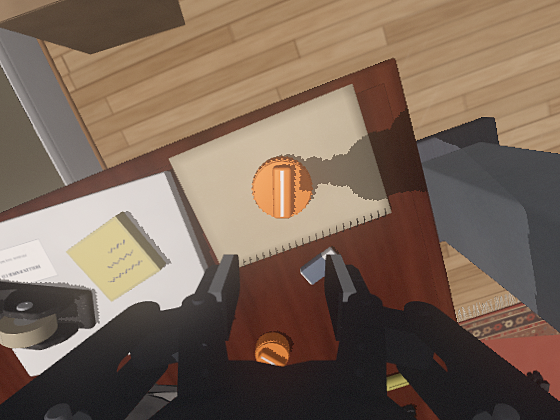

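View pics/side11.png

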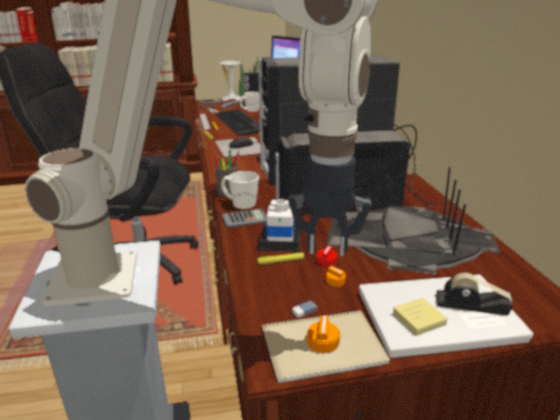

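View pics/scene11.png

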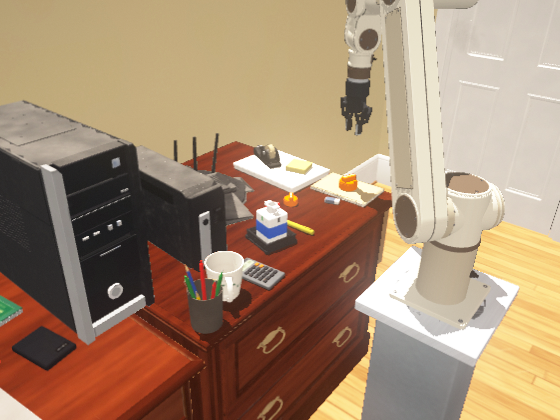

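The cap stands level near the notebook's centre, at (282,192) in the wrist view. The canister stands in the base, at (271,222) in the scene view, with the neck top at 119 mm as expected. Handing in.

```bash
python3 -c "
from rig import workorder
print(workorder.job_done())"
```

```text
the job is handed in; nothing more can be done
None
```

The job is handed in and my last checks all passed, but `job_done()` gave no verdict. It took about 28 s of the 69 s allowed.

- **Canister:** I gripped it by its body with the tool tilted, from the right-hand side, to keep the gripper clear of the cap. I turned it 19° to match the base, pushed it home at 13 N and let go. At that point it measured upright, with the cap top at 132.6 mm (133 expected).
- **Cap:** I gripped it by the bar, pressed it about 7 mm (11 N), turned it about 85° counterclockwise and lifted it straight off. I then lowered it onto the notebook until I felt contact.

**Last checks:**
- The cap stands level, with its top at 38 mm (39 expected) and its centre within about 2 mm of the notebook's.
- The canister stands in the base with the neck top at 119.4 mm (119 expected).
- The other things looked unmoved in the pictures; I did not measure them again.
- The gripper is about 170 mm above the notebook and touches nothing.

**Disagreements:**
- The cameras differed by up to about 5 mm on the base's position, so I went mainly by the wrist camera. The canister dropped in without catching on the rim.
- The final circle fit on the cap gave too large a radius (47 mm instead of 31), probably because stray pixels were picked up. I trusted the flat-top fit and the tool position at release instead.

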